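# Charge the specimen cooler with cooling balls

## Robot

A 7-joint arm with a two-finger parallel gripper is mounted at the origin on the work surface. World frame = base frame: x ahead of the robot, y to its left, z up, the work surface at z = 0. Lengths are in m, angles in rad, forces in N, time in s.
With the tool pointing down it reaches from about 0.425 to 0.875 m from the base axis. Payload 9.9 kg.
Tool frame: the origin (TCP) lies midway between the tips of the shut fingers; the grasp point (between the pads) lies 19 mm behind it (r.tcp_to_grasp is the distance from the TCP to the grasp point, in m); z points along the fingers, y is the line along which they close (so a half turn about z gives the same grasp; the last joint's range is limited). The gripper opens to 85 mm and grips with 20 to 120 N. Pads are 22 mm wide; open, the fingers measure 114 mm over their backs; the gripper's body (76 mm by 85 mm) begins 54 mm behind the grasp point. The pads swing forward as they close: fully open they stand 13 mm farther back than shut.
Start: joints at [-1.217, 0.576, 0.025, 1.437, -0.015, 1.129, -0.057], TCP at [0.286, 0.611, 0.231] pointing down, gripper open.
Joint ranges: [-2.76, 2.76], [-0.34, 2.15], [-1.52, 1.57], [0.19, 2.46], [-1.09, 4.23], [0.17, 1.99], [-2.82, 2.82]. Speed limits (rad/s): [2.22, 2.22, 3.01, 3.01, 3.14, 3.14, 3.14].

## Interface

Orientations are given as a unit quaternion [x, y, z, w].
In Python, from workcell import telemetry, vision, r gives the robot as it stands. The module is installed in compiled form; this text tells all that it offers.
- The arm moves only by the shell command python3 -m pendant 'ROWS'. ROWS is JSON, a list of rows, each a list of 7 numbers: the opening, from 0 (shut) to 1 (fully open), then the shift along the tool's x, y, z in m, then the turn, a rotation vector about the tool's x, y, z in rad. In form: [[grip, tx, ty, tz, rx, ry, rz], ...]. A call has exactly 8 rows; each row shifts and turns the commanded pose from where the row before left it, along the tool's axes as they then stand; what a row does not reach is not made up. A row lasts 1/8 s, in which the tool goes at most 62.5 mm and 10.7 degrees, less where a joint would pass 70% of its speed; a pose out of reach is approached as far as the arm can. A call is refused whole if a number of a shift passes 0.0625 or a number of a turn 0.188, either way. A call with a gripper value outside its range is refused whole. The fingers move at their own pace and stop on an object; the grip force is fixed at half the most. Time passes only in rows, so rows that do not move let the fingers close, or fill a call up. It gives the time, the measured TCP pose, the force, the opening and the grip force at its end, in the units of the state.
- telemetry.read_state(): the state, without advancing time (a new reading comes with each control period).
- vision.get_image(name): name is "scene" or "top"; returns a dict with "image" (480x640x3 uint8, red, green, blue), "camera_matrix" (3x3 intrinsics, pixels), "dist" ([k1, k2, p1, p2, k3] as OpenCV has them; the pictures are not rectified), "R" (3x3) and "t" (3): a world point X has camera coordinates R X + t. Camera axes: x right, y down, z forward; pixel columns grow to the right and rows downward; lengths in m; the calibration is good to about 2 mm. A picture is of the moment at which its call begins. There is no depth.
- r.close_job(): hands the job in; it is judged then, once.
The state is a dict: "time_s": time; "qpos": joint angles; "qd": joint speeds; "joint_efforts": joint torques, N m; "tcp_pos": TCP position; "eef_rot": TCP orientation; "ft_force": force on the tool from outside, world axes, zero at the start; "ft_torque": the same for the moment, N m; "width": opening from 0.0 (shut) to 1.0 (fully open); "gripper_force": force on a finger pad.
Only numpy, scipy, OpenCV 4.12 (cv2) and the standard library are available. Lean on these libraries where they do the work, as an engineer would, in place of code of your own. Each camera call takes 0.05 s, during which the arm holds its last target. There are 200 camera calls.

## Task

Take the metal scoop from its grey tray, scoop blue cooling balls out of the white stock bin and tip at least four of the six into the open specimen cooler; never touch the balls with the gripper and let none fall on the table. Then set the scoop back upright in its tray and let go of it, with no ball left in it, and after that close the cooler's green lid fully. Any other balls stay in the bin, and the other things on the bench stay where they are.

Things in the scene. Friction and masses are not known exactly. Their poses are not given: they have to be found in the camera images.
- scoop: Scoop, 140 g: aluminium pan, open at the nose (+x), black grip bar above. Origin: centre of the flat underside, z up. Pan x -45 to 45, 84 wide, floor 2 thick, walls 3; rear wall and sides 40 high, sides 22 high from x = 10 to 27, bare lip ahead of that. A 30 mm wide strut (x -45 to -39) carries the bar, which lies crosswise: x -47 to -25, y -30 to 30, z 85 to 115. Stands stably.
- scoop_grip (a point): Point to grip on the scoop's black bar: the middle of its section, 36 mm behind and 100 mm above the scoop's origin; the bar is 22 thick along the scoop's x (grip it fore and aft so that the scoop cannot pitch) and 60 long along its y.
- tray: Low grey tray fixed to the table, 136 x 126 mm outside with 4 mm thick walls 12 mm high; its floor is 4 mm above the table. Origin: centre of its underside; x along its long side. The scoop starts in it, its nose roughly to the tray's +x.
- bin: White open stock bin, fixed. Origin: centre of its inner floor, at table height. Floor 8 above the table, x -95 to 95, y -47 to 47. Walls 4 thick, 60 high; rear (-x) and sides upright; the front leans out 30 deg from vertical (inner face x = 95 at floor, 125 at rim), so a scoop pushed along the floor to +x gets under the balls. Balls start at x above 15.
- ball1: Blue plastic cooling ball, 24 mm diameter, 12 g, rolls freely. Origin: its centre (the axes turn with it). Starts on the bin floor.
- ball2: Blue plastic cooling ball, 24 mm diameter, 12 g, rolls freely. Origin: its centre (the axes turn with it). Starts on the bin floor.
- ball3: Blue plastic cooling ball, 24 mm diameter, 12 g, rolls freely. Origin: its centre (the axes turn with it). Starts on the bin floor.
- ball4: Blue plastic cooling ball, 24 mm diameter, 12 g, rolls freely. Origin: its centre (the axes turn with it). Starts on the bin floor.
- ball5: Blue plastic cooling ball, 24 mm diameter, 12 g, rolls freely. Origin: its centre (the axes turn with it). Starts on the bin floor.
- ball6: Blue plastic cooling ball, 24 mm diameter, 12 g, rolls freely. Origin: its centre (the axes turn with it). Starts on the bin floor.
- cooler: Grey open specimen cooler, fixed, 140 (x) x 190 (y) x 80 high, walls and floor 10 thick. Origin: centre of its underside, z up. Its +y end inside (y above 47) holds a white block with three red-capped vials, up to 74 above the table; the balls go in the free space y -85 to 47. The lid is hinged along the top of the +x wall.
- lid (a joint): Hinge of the cooler's green lid: 0 = fully closed (lid flat on the rim), 1.57 = standing upright, 1.9 = its stop; it starts open at 1.3 to 1.75 rad. The hinge is stiff (0.14 N m): the lid stays wherever it is left and must be pushed all the way down.
- lid_hinge (a point): Middle of the lid's hinge line, on top of the cooler's +x wall (x = 70, z = 80.5 in the cooler's frame); the line runs along the cooler's y. The lid is a 140 x 190 x 8 panel: closed, it reaches 140 to the cooler's -x and covers z 80.5 to 88.5; opening lifts its free edge up and over to +x.
- lid_handle (a point): End of a black knob (up to 30 mm across, 35 mm tall) on the lid's outer face, 110 mm from the hinge line, midway along the lid. Its frame turns with the lid.
- reagent: Bystander: amber bottle, 56 mm diameter, 140 mm tall. Origin: centre of its underside.
- jar: Bystander: white jar with red cap, 48 mm diameter, 60 mm tall. Origin: centre of its underside.
- pot: Bystander: white pot with yellow cap, 44 mm diameter, 55 mm tall. Origin: centre of its underside.
- slidebox: Bystander: blue slide box, 85 x 100 x 35 mm. Origin: centre of its underside.
- rack: Bystander: yellow tube rack with capped tubes, 55 x 130 x 89 mm. Origin: centre of its underside.
Things that resemble listed ones, but are neither listed nor needed, are in the scene too. There is more than one size of the bin; the job needs the larger.

How it is judged:
On the way, in this order (a step that is already met when the one before it is completed fails the run):
1. at least two balls are carried in the scoop, clear above the bin (height (world z) of scoop above 0.065 m and (((x of ball1 in the frame of scoop between -0.045 and 0.047 m and y of ball1 in the frame of scoop between -0.042 and 0.042 m and z of ball1 in the frame of scoop between 0.005 and 0.05 m) and (x of ball2 in the frame of scoop between -0.045 and 0.047 m and y of ball2 in the frame of scoop between -0.042 and 0.042 m and z of ball2 in the frame of scoop between 0.005 and 0.05 m)) or ((x of ball1 in the frame of scoop between -0.045 and 0.047 m and y of ball1 in the frame of scoop between -0.042 and 0.042 m and z of ball1 in the frame of scoop between 0.005 and 0.05 m) and (x of ball3 in the frame of scoop between -0.045 and 0.047 m and y of ball3 in the frame of scoop between -0.042 and 0.042 m and z of ball3 in the frame of scoop between 0.005 and 0.05 m)) or ((x of ball1 in the frame of scoop between -0.045 and 0.047 m and y of ball1 in the frame of scoop between -0.042 and 0.042 m and z of ball1 in the frame of scoop between 0.005 and 0.05 m) and (x of ball4 in the frame of scoop between -0.045 and 0.047 m and y of ball4 in the frame of scoop between -0.042 and 0.042 m and z of ball4 in the frame of scoop between 0.005 and 0.05 m)) or ((x of ball1 in the frame of scoop between -0.045 and 0.047 m and y of ball1 in the frame of scoop between -0.042 and 0.042 m and z of ball1 in the frame of scoop between 0.005 and 0.05 m) and (x of ball5 in the frame of scoop between -0.045 and 0.047 m and y of ball5 in the frame of scoop between -0.042 and 0.042 m and z of ball5 in the frame of scoop between 0.005 and 0.05 m)) or ((x of ball1 in the frame of scoop between -0.045 and 0.047 m and y of ball1 in the frame of scoop between -0.042 and 0.042 m and z of ball1 in the frame of scoop between 0.005 and 0.05 m) and (x of ball6 in the frame of scoop between -0.045 and 0.047 m and y of ball6 in the frame of scoop between -0.042 and 0.042 m and z of ball6 in the frame of scoop between 0.005 and 0.05 m)) or ((x of ball2 in the frame of scoop between -0.045 and 0.047 m and y of ball2 in the frame of scoop between -0.042 and 0.042 m and z of ball2 in the frame of scoop between 0.005 and 0.05 m) and (x of ball3 in the frame of scoop between -0.045 and 0.047 m and y of ball3 in the frame of scoop between -0.042 and 0.042 m and z of ball3 in the frame of scoop between 0.005 and 0.05 m)) or ((x of ball2 in the frame of scoop between -0.045 and 0.047 m and y of ball2 in the frame of scoop between -0.042 and 0.042 m and z of ball2 in the frame of scoop between 0.005 and 0.05 m) and (x of ball4 in the frame of scoop between -0.045 and 0.047 m and y of ball4 in the frame of scoop between -0.042 and 0.042 m and z of ball4 in the frame of scoop between 0.005 and 0.05 m)) or ((x of ball2 in the frame of scoop between -0.045 and 0.047 m and y of ball2 in the frame of scoop between -0.042 and 0.042 m and z of ball2 in the frame of scoop between 0.005 and 0.05 m) and (x of ball5 in the frame of scoop between -0.045 and 0.047 m and y of ball5 in the frame of scoop between -0.042 and 0.042 m and z of ball5 in the frame of scoop between 0.005 and 0.05 m)) or ((x of ball2 in the frame of scoop between -0.045 and 0.047 m and y of ball2 in the frame of scoop between -0.042 and 0.042 m and z of ball2 in the frame of scoop between 0.005 and 0.05 m) and (x of ball6 in the frame of scoop between -0.045 and 0.047 m and y of ball6 in the frame of scoop between -0.042 and 0.042 m and z of ball6 in the frame of scoop between 0.005 and 0.05 m)) or ((x of ball3 in the frame of scoop between -0.045 and 0.047 m and y of ball3 in the frame of scoop between -0.042 and 0.042 m and z of ball3 in the frame of scoop between 0.005 and 0.05 m) and (x of ball4 in the frame of scoop between -0.045 and 0.047 m and y of ball4 in the frame of scoop between -0.042 and 0.042 m and z of ball4 in the frame of scoop between 0.005 and 0.05 m)) or ((x of ball3 in the frame of scoop between -0.045 and 0.047 m and y of ball3 in the frame of scoop between -0.042 and 0.042 m and z of ball3 in the frame of scoop between 0.005 and 0.05 m) and (x of ball5 in the frame of scoop between -0.045 and 0.047 m and y of ball5 in the frame of scoop between -0.042 and 0.042 m and z of ball5 in the frame of scoop between 0.005 and 0.05 m)) or ((x of ball3 in the frame of scoop between -0.045 and 0.047 m and y of ball3 in the frame of scoop between -0.042 and 0.042 m and z of ball3 in the frame of scoop between 0.005 and 0.05 m) and (x of ball6 in the frame of scoop between -0.045 and 0.047 m and y of ball6 in the frame of scoop between -0.042 and 0.042 m and z of ball6 in the frame of scoop between 0.005 and 0.05 m)) or ((x of ball4 in the frame of scoop between -0.045 and 0.047 m and y of ball4 in the frame of scoop between -0.042 and 0.042 m and z of ball4 in the frame of scoop between 0.005 and 0.05 m) and (x of ball5 in the frame of scoop between -0.045 and 0.047 m and y of ball5 in the frame of scoop between -0.042 and 0.042 m and z of ball5 in the frame of scoop between 0.005 and 0.05 m)) or ((x of ball4 in the frame of scoop between -0.045 and 0.047 m and y of ball4 in the frame of scoop between -0.042 and 0.042 m and z of ball4 in the frame of scoop between 0.005 and 0.05 m) and (x of ball6 in the frame of scoop between -0.045 and 0.047 m and y of ball6 in the frame of scoop between -0.042 and 0.042 m and z of ball6 in the frame of scoop between 0.005 and 0.05 m)) or ((x of ball5 in the frame of scoop between -0.045 and 0.047 m and y of ball5 in the frame of scoop between -0.042 and 0.042 m and z of ball5 in the frame of scoop between 0.005 and 0.05 m) and (x of ball6 in the frame of scoop between -0.045 and 0.047 m and y of ball6 in the frame of scoop between -0.042 and 0.042 m and z of ball6 in the frame of scoop between 0.005 and 0.05 m)))), for 0.2 s.
2. at least four balls are in the cooler (((x of ball1 in the frame of cooler between -0.062 and 0.062 m and y of ball1 in the frame of cooler between -0.087 and 0.087 m and z of ball1 in the frame of cooler between 0.005 and 0.078 m) or (x of ball2 in the frame of cooler between -0.062 and 0.062 m and y of ball2 in the frame of cooler between -0.087 and 0.087 m and z of ball2 in the frame of cooler between 0.005 and 0.078 m) or (x of ball3 in the frame of cooler between -0.062 and 0.062 m and y of ball3 in the frame of cooler between -0.087 and 0.087 m and z of ball3 in the frame of cooler between 0.005 and 0.078 m)) and ((x of ball1 in the frame of cooler between -0.062 and 0.062 m and y of ball1 in the frame of cooler between -0.087 and 0.087 m and z of ball1 in the frame of cooler between 0.005 and 0.078 m) or (x of ball2 in the frame of cooler between -0.062 and 0.062 m and y of ball2 in the frame of cooler between -0.087 and 0.087 m and z of ball2 in the frame of cooler between 0.005 and 0.078 m) or (x of ball4 in the frame of cooler between -0.062 and 0.062 m and y of ball4 in the frame of cooler between -0.087 and 0.087 m and z of ball4 in the frame of cooler between 0.005 and 0.078 m)) and ((x of ball1 in the frame of cooler between -0.062 and 0.062 m and y of ball1 in the frame of cooler between -0.087 and 0.087 m and z of ball1 in the frame of cooler between 0.005 and 0.078 m) or (x of ball2 in the frame of cooler between -0.062 and 0.062 m and y of ball2 in the frame of cooler between -0.087 and 0.087 m and z of ball2 in the frame of cooler between 0.005 and 0.078 m) or (x of ball5 in the frame of cooler between -0.062 and 0.062 m and y of ball5 in the frame of cooler between -0.087 and 0.087 m and z of ball5 in the frame of cooler between 0.005 and 0.078 m)) and ((x of ball1 in the frame of cooler between -0.062 and 0.062 m and y of ball1 in the frame of cooler between -0.087 and 0.087 m and z of ball1 in the frame of cooler between 0.005 and 0.078 m) or (x of ball2 in the frame of cooler between -0.062 and 0.062 m and y of ball2 in the frame of cooler between -0.087 and 0.087 m and z of ball2 in the frame of cooler between 0.005 and 0.078 m) or (x of ball6 in the frame of cooler between -0.062 and 0.062 m and y of ball6 in the frame of cooler between -0.087 and 0.087 m and z of ball6 in the frame of cooler between 0.005 and 0.078 m)) and ((x of ball1 in the frame of cooler between -0.062 and 0.062 m and y of ball1 in the frame of cooler between -0.087 and 0.087 m and z of ball1 in the frame of cooler between 0.005 and 0.078 m) or (x of ball3 in the frame of cooler between -0.062 and 0.062 m and y of ball3 in the frame of cooler between -0.087 and 0.087 m and z of ball3 in the frame of cooler between 0.005 and 0.078 m) or (x of ball4 in the frame of cooler between -0.062 and 0.062 m and y of ball4 in the frame of cooler between -0.087 and 0.087 m and z of ball4 in the frame of cooler between 0.005 and 0.078 m)) and ((x of ball1 in the frame of cooler between -0.062 and 0.062 m and y of ball1 in the frame of cooler between -0.087 and 0.087 m and z of ball1 in the frame of cooler between 0.005 and 0.078 m) or (x of ball3 in the frame of cooler between -0.062 and 0.062 m and y of ball3 in the frame of cooler between -0.087 and 0.087 m and z of ball3 in the frame of cooler between 0.005 and 0.078 m) or (x of ball5 in the frame of cooler between -0.062 and 0.062 m and y of ball5 in the frame of cooler between -0.087 and 0.087 m and z of ball5 in the frame of cooler between 0.005 and 0.078 m)) and ((x of ball1 in the frame of cooler between -0.062 and 0.062 m and y of ball1 in the frame of cooler between -0.087 and 0.087 m and z of ball1 in the frame of cooler between 0.005 and 0.078 m) or (x of ball3 in the frame of cooler between -0.062 and 0.062 m and y of ball3 in the frame of cooler between -0.087 and 0.087 m and z of ball3 in the frame of cooler between 0.005 and 0.078 m) or (x of ball6 in the frame of cooler between -0.062 and 0.062 m and y of ball6 in the frame of cooler between -0.087 and 0.087 m and z of ball6 in the frame of cooler between 0.005 and 0.078 m)) and ((x of ball1 in the frame of cooler between -0.062 and 0.062 m and y of ball1 in the frame of cooler between -0.087 and 0.087 m and z of ball1 in the frame of cooler between 0.005 and 0.078 m) or (x of ball4 in the frame of cooler between -0.062 and 0.062 m and y of ball4 in the frame of cooler between -0.087 and 0.087 m and z of ball4 in the frame of cooler between 0.005 and 0.078 m) or (x of ball5 in the frame of cooler between -0.062 and 0.062 m and y of ball5 in the frame of cooler between -0.087 and 0.087 m and z of ball5 in the frame of cooler between 0.005 and 0.078 m)) and ((x of ball1 in the frame of cooler between -0.062 and 0.062 m and y of ball1 in the frame of cooler between -0.087 and 0.087 m and z of ball1 in the frame of cooler between 0.005 and 0.078 m) or (x of ball4 in the frame of cooler between -0.062 and 0.062 m and y of ball4 in the frame of cooler between -0.087 and 0.087 m and z of ball4 in the frame of cooler between 0.005 and 0.078 m) or (x of ball6 in the frame of cooler between -0.062 and 0.062 m and y of ball6 in the frame of cooler between -0.087 and 0.087 m and z of ball6 in the frame of cooler between 0.005 and 0.078 m)) and ((x of ball1 in the frame of cooler between -0.062 and 0.062 m and y of ball1 in the frame of cooler between -0.087 and 0.087 m and z of ball1 in the frame of cooler between 0.005 and 0.078 m) or (x of ball5 in the frame of cooler between -0.062 and 0.062 m and y of ball5 in the frame of cooler between -0.087 and 0.087 m and z of ball5 in the frame of cooler between 0.005 and 0.078 m) or (x of ball6 in the frame of cooler between -0.062 and 0.062 m and y of ball6 in the frame of cooler between -0.087 and 0.087 m and z of ball6 in the frame of cooler between 0.005 and 0.078 m)) and ((x of ball2 in the frame of cooler between -0.062 and 0.062 m and y of ball2 in the frame of cooler between -0.087 and 0.087 m and z of ball2 in the frame of cooler between 0.005 and 0.078 m) or (x of ball3 in the frame of cooler between -0.062 and 0.062 m and y of ball3 in the frame of cooler between -0.087 and 0.087 m and z of ball3 in the frame of cooler between 0.005 and 0.078 m) or (x of ball4 in the frame of cooler between -0.062 and 0.062 m and y of ball4 in the frame of cooler between -0.087 and 0.087 m and z of ball4 in the frame of cooler between 0.005 and 0.078 m)) and ((x of ball2 in the frame of cooler between -0.062 and 0.062 m and y of ball2 in the frame of cooler between -0.087 and 0.087 m and z of ball2 in the frame of cooler between 0.005 and 0.078 m) or (x of ball3 in the frame of cooler between -0.062 and 0.062 m and y of ball3 in the frame of cooler between -0.087 and 0.087 m and z of ball3 in the frame of cooler between 0.005 and 0.078 m) or (x of ball5 in the frame of cooler between -0.062 and 0.062 m and y of ball5 in the frame of cooler between -0.087 and 0.087 m and z of ball5 in the frame of cooler between 0.005 and 0.078 m)) and ((x of ball2 in the frame of cooler between -0.062 and 0.062 m and y of ball2 in the frame of cooler between -0.087 and 0.087 m and z of ball2 in the frame of cooler between 0.005 and 0.078 m) or (x of ball3 in the frame of cooler between -0.062 and 0.062 m and y of ball3 in the frame of cooler between -0.087 and 0.087 m and z of ball3 in the frame of cooler between 0.005 and 0.078 m) or (x of ball6 in the frame of cooler between -0.062 and 0.062 m and y of ball6 in the frame of cooler between -0.087 and 0.087 m and z of ball6 in the frame of cooler between 0.005 and 0.078 m)) and ((x of ball2 in the frame of cooler between -0.062 and 0.062 m and y of ball2 in the frame of cooler between -0.087 and 0.087 m and z of ball2 in the frame of cooler between 0.005 and 0.078 m) or (x of ball4 in the frame of cooler between -0.062 and 0.062 m and y of ball4 in the frame of cooler between -0.087 and 0.087 m and z of ball4 in the frame of cooler between 0.005 and 0.078 m) or (x of ball5 in the frame of cooler between -0.062 and 0.062 m and y of ball5 in the frame of cooler between -0.087 and 0.087 m and z of ball5 in the frame of cooler between 0.005 and 0.078 m)) and ((x of ball2 in the frame of cooler between -0.062 and 0.062 m and y of ball2 in the frame of cooler between -0.087 and 0.087 m and z of ball2 in the frame of cooler between 0.005 and 0.078 m) or (x of ball4 in the frame of cooler between -0.062 and 0.062 m and y of ball4 in the frame of cooler between -0.087 and 0.087 m and z of ball4 in the frame of cooler between 0.005 and 0.078 m) or (x of ball6 in the frame of cooler between -0.062 and 0.062 m and y of ball6 in the frame of cooler between -0.087 and 0.087 m and z of ball6 in the frame of cooler between 0.005 and 0.078 m)) and ((x of ball2 in the frame of cooler between -0.062 and 0.062 m and y of ball2 in the frame of cooler between -0.087 and 0.087 m and z of ball2 in the frame of cooler between 0.005 and 0.078 m) or (x of ball5 in the frame of cooler between -0.062 and 0.062 m and y of ball5 in the frame of cooler between -0.087 and 0.087 m and z of ball5 in the frame of cooler between 0.005 and 0.078 m) or (x of ball6 in the frame of cooler between -0.062 and 0.062 m and y of ball6 in the frame of cooler between -0.087 and 0.087 m and z of ball6 in the frame of cooler between 0.005 and 0.078 m)) and ((x of ball3 in the frame of cooler between -0.062 and 0.062 m and y of ball3 in the frame of cooler between -0.087 and 0.087 m and z of ball3 in the frame of cooler between 0.005 and 0.078 m) or (x of ball4 in the frame of cooler between -0.062 and 0.062 m and y of ball4 in the frame of cooler between -0.087 and 0.087 m and z of ball4 in the frame of cooler between 0.005 and 0.078 m) or (x of ball5 in the frame of cooler between -0.062 and 0.062 m and y of ball5 in the frame of cooler between -0.087 and 0.087 m and z of ball5 in the frame of cooler between 0.005 and 0.078 m)) and ((x of ball3 in the frame of cooler between -0.062 and 0.062 m and y of ball3 in the frame of cooler between -0.087 and 0.087 m and z of ball3 in the frame of cooler between 0.005 and 0.078 m) or (x of ball4 in the frame of cooler between -0.062 and 0.062 m and y of ball4 in the frame of cooler between -0.087 and 0.087 m and z of ball4 in the frame of cooler between 0.005 and 0.078 m) or (x of ball6 in the frame of cooler between -0.062 and 0.062 m and y of ball6 in the frame of cooler between -0.087 and 0.087 m and z of ball6 in the frame of cooler between 0.005 and 0.078 m)) and ((x of ball3 in the frame of cooler between -0.062 and 0.062 m and y of ball3 in the frame of cooler between -0.087 and 0.087 m and z of ball3 in the frame of cooler between 0.005 and 0.078 m) or (x of ball5 in the frame of cooler between -0.062 and 0.062 m and y of ball5 in the frame of cooler between -0.087 and 0.087 m and z of ball5 in the frame of cooler between 0.005 and 0.078 m) or (x of ball6 in the frame of cooler between -0.062 and 0.062 m and y of ball6 in the frame of cooler between -0.087 and 0.087 m and z of ball6 in the frame of cooler between 0.005 and 0.078 m)) and ((x of ball4 in the frame of cooler between -0.062 and 0.062 m and y of ball4 in the frame of cooler between -0.087 and 0.087 m and z of ball4 in the frame of cooler between 0.005 and 0.078 m) or (x of ball5 in the frame of cooler between -0.062 and 0.062 m and y of ball5 in the frame of cooler between -0.087 and 0.087 m and z of ball5 in the frame of cooler between 0.005 and 0.078 m) or (x of ball6 in the frame of cooler between -0.062 and 0.062 m and y of ball6 in the frame of cooler between -0.087 and 0.087 m and z of ball6 in the frame of cooler between 0.005 and 0.078 m))), for 0.2 s.
3. the scoop stands upright in its tray, released (horizontal distance between scoop and tray below 0.03 m and height (world z) of scoop below 0.01 m and angle between scoop's own z axis and vertical below 0.1 rad and contact force between the fingers and scoop below 0.05 N and linear speed of scoop below 0.02 m/s), for 0.2 s.
4. the cooler's lid is closed (value of joint lid below 0.06 rad), for 0.2 s.
At the end, for the whole second after the job is handed in: At least four of the six balls lie in the cooler (centres below its rim) and the others in the bin; the scoop stands upright (within 0.1 rad), released and at rest on the tray's floor, its origin within 30 mm of the tray's; the lid is closed to within 0.06 rad (all of step 2 and all of step 3 and value of joint lid below 0.06 rad and ((x of ball1 in the frame of cooler between -0.062 and 0.062 m and y of ball1 in the frame of cooler between -0.087 and 0.087 m and z of ball1 in the frame of cooler between 0.005 and 0.078 m) or (x of ball1 in the frame of bin between -0.1 and 0.13 m and y of ball1 in the frame of bin between -0.052 and 0.052 m and z of ball1 in the frame of bin between 0.005 and 0.058 m)) and ((x of ball2 in the frame of cooler between -0.062 and 0.062 m and y of ball2 in the frame of cooler between -0.087 and 0.087 m and z of ball2 in the frame of cooler between 0.005 and 0.078 m) or (x of ball2 in the frame of bin between -0.1 and 0.13 m and y of ball2 in the frame of bin between -0.052 and 0.052 m and z of ball2 in the frame of bin between 0.005 and 0.058 m)) and ((x of ball3 in the frame of cooler between -0.062 and 0.062 m and y of ball3 in the frame of cooler between -0.087 and 0.087 m and z of ball3 in the frame of cooler between 0.005 and 0.078 m) or (x of ball3 in the frame of bin between -0.1 and 0.13 m and y of ball3 in the frame of bin between -0.052 and 0.052 m and z of ball3 in the frame of bin between 0.005 and 0.058 m)) and ((x of ball4 in the frame of cooler between -0.062 and 0.062 m and y of ball4 in the frame of cooler between -0.087 and 0.087 m and z of ball4 in the frame of cooler between 0.005 and 0.078 m) or (x of ball4 in the frame of bin between -0.1 and 0.13 m and y of ball4 in the frame of bin between -0.052 and 0.052 m and z of ball4 in the frame of bin between 0.005 and 0.058 m)) and ((x of ball5 in the frame of cooler between -0.062 and 0.062 m and y of ball5 in the frame of cooler between -0.087 and 0.087 m and z of ball5 in the frame of cooler between 0.005 and 0.078 m) or (x of ball5 in the frame of bin between -0.1 and 0.13 m and y of ball5 in the frame of bin between -0.052 and 0.052 m and z of ball5 in the frame of bin between 0.005 and 0.058 m)) and ((x of ball6 in the frame of cooler between -0.062 and 0.062 m and y of ball6 in the frame of cooler between -0.087 and 0.087 m and z of ball6 in the frame of cooler between 0.005 and 0.078 m) or (x of ball6 in the frame of bin between -0.1 and 0.13 m and y of ball6 in the frame of bin between -0.052 and 0.052 m and z of ball6 in the frame of bin between 0.005 and 0.058 m))); the robot touches nothing.
It fails at once if a ball falls onto the table or off it (height (world z) of any of ball1, ball2, ball3, ball4, ball5, ball6 below 0.016 m).
It fails at once if the gripper touches a ball (contact force between the fingers and ball1 above 0.3 N or contact force between the fingers and ball2 above 0.3 N or contact force between the fingers and ball3 above 0.3 N or contact force between the fingers and ball4 above 0.3 N or contact force between the fingers and ball5 above 0.3 N or contact force between the fingers and ball6 above 0.3 N).
It fails at once if a bystander is moved more than 25 mm (distance of any of reagent, jar, pot, slidebox, rack from where it was at the start of the episode above 0.025 m).
It also fails if it takes over 72 s, if anything falls off the work surface, if the arm or the gripper's body presses on something with over 40 N, if the wrist force passes 120 N, or if a joint passes its speed limit or range.

## Working session

There is one attempt and no reset: what is moved stays moved. The work goes in short steps, Python scripts to look and compute and a shell command to move; the robot and the scene stay as the last step left them, time stands still between calls to the robot, and variables do not carry over. Pictures are saved under pics/ and viewed, at most 10 in all, crops included, and the job is handed in when it is done.

```bash
mkdir -p pics; cat > h.py <<'E'
import numpy as np, cv2
from workcell import telemetry, vision, r
def grab(n, f=None):
    d=vision.get_image(n)
    if f: cv2.imwrite('pics/'+f, d['image'][:,:,::-1])
    return d
def ray(d,uv):
    p=cv2.undistortPoints(np.array([[uv]],float),np.array(d['camera_matrix'],float),np.array(d['dist'],float))[0,0]
    R=np.array(d['R']);t=np.array(d['t'])
    return -R.T@t, R.T@np.array([p[0],p[1],1.])
def onz(d,uv,z):
    o,v=ray(d,uv); return o+v*(z-o[2])/v[2]
def proj(d,X):
    R=np.array(d['R']);rv=cv2.Rodrigues(R)[0]
    return cv2.projectPoints(np.array(X,float).reshape(-1,3),rv,np.array(d['t'],float),np.array(d['camera_matrix'],float),np.array(d['dist'],float))[0][:,0]
E
python3 - <<'E'
from h import *
for n in('scene','top'):
    d=grab(n,n+'0.png'); print(n,ray(d,(320,240)))
s=telemetry.read_state(); print(s)
E
```

```text
scene (array([ 0.97844835, -0.78793025,  0.99552631]), array([-0.36544749,  0.62922376, -0.68605389]))
top (array([0.43017574, 0.01370831, 1.11370685]), array([ 0.07669068,  0.01714315, -0.99693631]))
{'time_s': 0.1, 'qpos': array([-1.21678596,  0.57646264,  0.02482113,  1.43781051, -0.01503375,
        1.12901589, -0.05651011]), 'qd': array([-0.00100885, -0.00227843, -0.00068935, -0.00176388, -0.00015328,
       -0.00073515,  0.00065581]), 'joint_efforts': array([ 6.04789762e-03, -7.67298460e+01,  2.25764081e+00, -2.86607337e+01,
        1.57824863e-02,  8.62790330e-03,  1.83028526e-06]), 'tcp_pos': array([0.28596846, 0.61098161, 0.23052323]), 'eef_rot': array([ 2.17146304e-01,  9.76138776e-01, -7.41892370e-04, -1.48130363e-04]), 'ft_force': array([-0.59151793, -0.23555744, -0.09854472]), 'ft_torque': array([-0.03209926,  0.01961761,  0.01019489]), 'gripper_force': 0.0, 'width': 1.0006056159018817}
```

View pics/scene0.png

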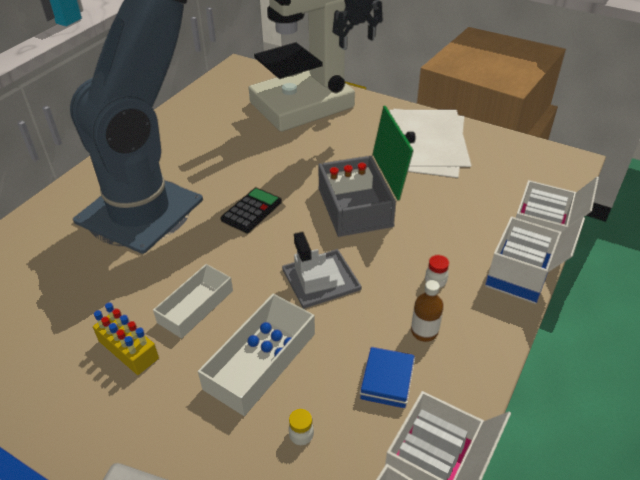

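View pics/top0.png

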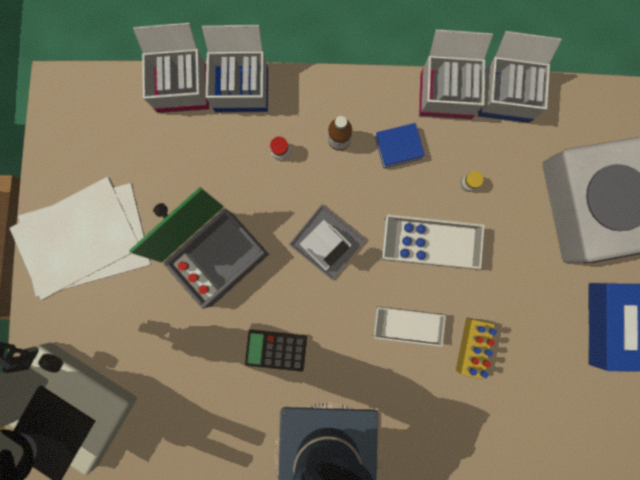

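Scene: the metal scoop stands in its grey tray at scene (318,272), top (327,243). The large white bin with the balls is at scene (258,352), top (434,243). The cooler is at top (215,255), with its lid and knob at (175,222). The lookalikes are the small white bin at top (411,327) and the open slide boxes at the top edge, around (175,78) and (455,85). I choose the large bin, since it holds the balls, and the only black-bar scoop. Next is a close crop to check both.

```bash
python3 - <<'E'
import cv2,numpy as np
a=cv2.imread('pics/top0.png')[195:290,270:500]
b=cv2.imread('pics/scene0.png')[210:420,190:375]
a=cv2.resize(a,None,fx=3.4,fy=3.4,interpolation=cv2.INTER_CUBIC)
cv2.imwrite('pics/c1.png',a)
b=cv2.resize(b,None,fx=2.8,fy=2.8,interpolation=cv2.INTER_CUBIC)
cv2.imwrite('pics/c2.png',b)
E
```

```text
(no output)
```

View pics/c1.png

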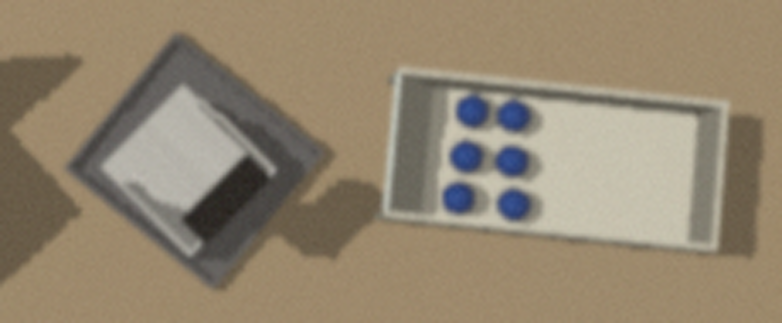

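View pics/c2.png

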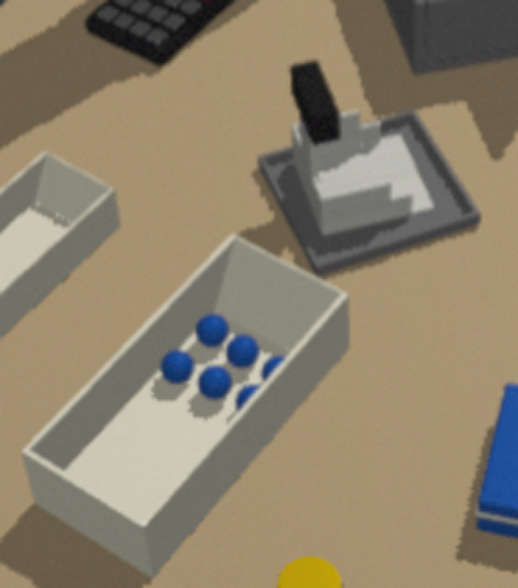

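The crop confirms the choice: large bin rim corners in the crop are at (398,70), (728,103), (717,249), (384,214), with six balls at its left, sloped front end. The scoop's black bar is at (230,197), nose to the upper left, and the tray corners are (180,35), (332,152), (218,288), (68,167).

```bash
cat >> h.py <<'E'
def blobs(m,amin=20):
    n,l,st,c=cv2.connectedComponentsWithStats(m.astype(np.uint8)); return [(c[i],st[i,4],l==i) for i in range(1,n) if st[i,4]>=amin]
def blue(d):
    h=cv2.cvtColor(d['image'],cv2.COLOR_RGB2HSV); return (h[...,0]>105)&(h[...,0]<130)&(h[...,1]>150)&(h[...,2]>50)
E
python3 - <<'E'
from h import *
np.set_printoptions(precision=4,suppress=True)
d=grab('top')
f=lambda u,v:((u+.5)/3.4-.5+270,(v+.5)/3.4-.5+195)
B=np.array([onz(d,f(*p),.060) for p in[(398,70),(728,103),(717,249),(384,214)]])
print('bin',B[:,:2])
T=np.array([onz(d,f(*p),.012) for p in[(180,35),(332,152),(218,288),(68,167)]])
print('tray',T[:,:2],T.mean(0))
for c,a,_ in blobs(blue(d)):
    if 395<c[0]<490 and 215<c[1]<270: print('ball',c,a,onz(d,c,.020)[:2])
g=d['image'].max(2); m=np.zeros_like(g,bool); m[225:275,315:355]=g[225:275,315:355]<45
for c,a,mm in blobs(m):
    rct=cv2.minAreaRect(np.argwhere(mm)[:,::-1].astype(np.float32)); bx=cv2.boxPoints(rct)
    P=np.array([onz(d,p,.119) for p in bx]); print('bar',a,rct,P[:,:2],onz(d,rct[0],.119))
im=d['image'][:,:,::-1][175:315,115:285]
cv2.imwrite('pics/c3.png',cv2.resize(im,None,fx=4,fy=4,interpolation=cv2.INTER_CUBIC))
E
```

```text
bin [[ 0.5729 -0.1203]
 [ 0.5569 -0.3459]
 [ 0.4574 -0.3386]
 [ 0.4749 -0.1127]]
tray [[ 0.6     0.0289]
 [ 0.5197 -0.0808]
 [ 0.4217 -0.003 ]
 [ 0.5038  0.1053]] [0.5113 0.0126 0.012 ]
ball [408.4444 227.1481] 27 [ 0.5511 -0.178 ]
ball [420.375  228.5417] 24 [ 0.5486 -0.2066]
ball [406.0833 240.5   ] 24 [ 0.5189 -0.1728]
ball [419.8333 241.8333] 24 [ 0.5167 -0.2057]
ball [404.2308 252.6923] 26 [ 0.4897 -0.1688]
ball [420.16 254.72] 25 [ 0.4859 -0.2069]
bar 32 ((342.2500305175781, 247.75003051757812), (7.071067810058594, 7.77817440032959), 45.0) [[ 0.4904 -0.0065]
 [ 0.5026 -0.0181]
 [ 0.4921 -0.0292]
 [ 0.4798 -0.0176]] [ 0.4912 -0.0178  0.119 ]
bar 37 ((331.2500305175781, 258.2500305175781), (6.363961219787598, 9.899494171142578), 45.0) [[ 0.4648  0.0177]
 [ 0.4803  0.003 ]
 [ 0.4709 -0.007 ]
 [ 0.4553  0.0077]] [0.4678 0.0053 0.119 ]
```

View pics/c3.png

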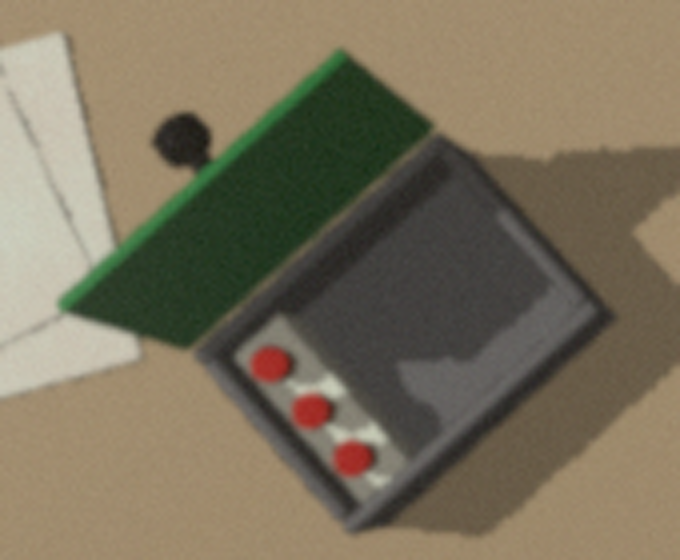

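The crop shows the cooler rim corners at (445,135), (612,315), (350,528) and (198,350). The vials are at the lower left, which is the cooler's +y. The lid is hinged along the upper-left wall, with its free-edge corners at (340,50) and (65,305).

```bash
python3 - <<'E'
from h import *
np.set_printoptions(precision=4,suppress=True)
d=grab('top')
f=lambda u,v:((u+.5)/4-.5+115,(v+.5)/4-.5+175)
C=np.array([onz(d,f(*p),.080) for p in[(445,135),(612,315),(350,528),(198,350)]])[:,:2]
o=C.mean(0); print('cooler',C,o,[np.linalg.norm(C[i]-C[i-1]) for i in range(4)])
ex=(C[0]-C[1]+C[3]-C[2]);ey=(C[3]-C[0]+C[2]-C[1]); print('hx',np.degrees(np.arctan2(ex[1],ex[0])),'hy-90',np.degrees(np.arctan2(ey[1],ey[0]))-90)
th=np.arctan2(ex[1],ex[0]); X=np.array([np.cos(th),np.sin(th)]);Y=np.array([-X[1],X[0]])
for p,s in[((340,50),-.095),((65,305),.095)]:
    c,v=ray(d,f(*p)); k=(s-(c[:2]-o)@Y)/(v[:2]@Y); P=c+k*v; x=(P[:2]-o)@X
    print('lid pt',x,P[2],'angle',np.arctan2(P[2]-.0805,.07-x))
g=d['image'].max(2).astype(int)
print(g[236:268,322:354:1])
E
```

```text
cooler [[0.5758 0.2478]
 [0.4762 0.1485]
 [0.3523 0.2917]
 [0.4494 0.3834]] [0.4634 0.2678] [np.float64(0.1853974944948153), np.float64(0.14062510423317073), np.float64(0.18929149664194947), np.float64(0.13362645258983183)]
hx 44.14510439811283 hy-90 41.917778164437266
lid pt 0.08138791164158891 0.26907882553443874 angle 1.6311111526007542
lid pt 0.09738841110309418 0.21422766856015563 angle 1.7728100483544096
[[185 183 183 ...  83  86  94]
 [185 185 180 ...  76  77  90]
 [184 183 184 ...  74  76  85]
 ...
 [153 143 131 ... 152 147 131]
 [154 157 139 ... 158 156 147]
 [131 153 153 ... 158 157 156]]
```

```bash
cat >> h.py <<'E'
from scipy.spatial.transform import Rotation as Ro
np.set_printoptions(precision=4,suppress=True)
ST=np.array([[0,1,0],[1,0,0],[0,0,-1.]])  # columns: tool axes in scoop frame
def toolR(psi,th=0): return Ro.from_euler('zy',[psi,-th],degrees=True)*Ro.from_matrix(ST)
def plan(path,N,cmd=None):
    """path: list of (pos,R); N rows each; straight moves from the present pose; prints mean row of each leg"""
    s=telemetry.read_state(); p,R=(np.array(s['tcp_pos']),Ro.from_quat(s['eef_rot'])) if cmd is None else cmd
    for (q,Q),n in zip(path,N):
        w=(R.inv()*Q).as_rotvec()/n; e=Ro.from_rotvec(w); A=np.zeros((3,3));Rk=R
        for i in range(n): A+=Rk.as_matrix();Rk=Rk*e
        t=np.linalg.solve(A,np.array(q)-p); print(n,'x',np.r_[t,w]); p,R=np.array(q),Q
    return p,R
E
python3 - <<'E'
from h import *
d=grab('top'); g=cv2.GaussianBlur(d['image'].max(2),(3,3),0)
for T in(55,65,75):
    m=np.zeros_like(g,bool); m[232:275,318:355]=g[232:275,318:355]<T
    for c,a,mm in blobs(m):
        rc=cv2.minAreaRect(np.argwhere(mm)[:,::-1].astype(np.float32)); P=np.array([onz(d,p,.119) for p in cv2.boxPoints(rc)])[:,:2]
        print(T,a,P.mean(0),[ (np.linalg.norm(v),np.degrees(np.arctan2(v[1],v[0]))) for v in(P[1]-P[0],P[2]-P[1])])
plan([((.479,-.006,.26),toolR(45.5)),((.479,-.006,.083),toolR(45.5))],[16,5])
E
```

```text
55 196 [ 0.4785 -0.0057] [(np.float64(0.05209503950510846), np.float64(-43.36950187714236)), (np.float64(0.018370957943617316), np.float64(-133.5299536725324))]
65 255 [ 0.4779 -0.0063] [(np.float64(0.05515976143331511), np.float64(-43.369478148177095)), (np.float64(0.019901872931258422), np.float64(-133.5345885080599))]
75 415 [ 0.4811 -0.0148] [(np.float64(0.07610193365184734), np.float64(-38.17137112262344)), (np.float64(0.03689379960132626), np.float64(-128.37485535815486))]
16 x [-0.0318 -0.0253 -0.0018 -0.      0.      0.0212]
5 x [-0.      0.      0.0354  0.      0.      0.    ]
```

```bash
python3 -m pendant '[[1,0,0,-0.04,0,0,0],[1,0,0,-0.04,0,0,0],[1,-0.032,-0.025,-0.02,0,0,0.02],[1,-0.032,-0.025,0,0,0,0.02],[1,-0.032,-0.025,0,0,0,0.02],[1,-0.032,-0.025,0,0,0,0.02],[1,-0.032,-0.025,0,0,0,0.02],[1,-0.032,-0.025,0,0,0,0.02]]'
python3 -m pendant '[[1,-0.032,-0.025,0,0,0,0.02],[1,-0.032,-0.025,0,0,0,0.02],[1,-0.032,-0.025,0,0,0,0.02],[1,-0.032,-0.025,0,0,0,0.02],[1,-0.032,-0.025,0,0,0,0.02],[1,-0.032,-0.025,0,0,0,0.02],[1,-0.032,-0.025,0,0,0,0.02],[1,0,0,0,0,0,0]]'
python3 - <<'E'
from h import *
plan([((.4785,-.006,.20),toolR(46.5)),((.4785,-.006,.083),toolR(46.5))],[5,5])
E
```

```text
time_s: 1.25
tcp_pos: [0.3858, 0.3876, 0.3313]
eef_rot: [0.276, 0.961, 0.0, 0.0]
ft_force: [0.6, 1.1, 0.0]
width: 1.002
gripper_force: 0.0
time_s: 2.25
tcp_pos: [0.4671, 0.1134, 0.3316]
eef_rot: [0.345, 0.939, -0.0, 0.0]
ft_force: [0.0, -0.1, 0.2]
width: 0.998
gripper_force: 0.0
5 x [-0.0175 -0.0163  0.0263 -0.      0.0002  0.0111]
5 x [-0.      0.      0.0234  0.      0.      0.    ]
```

```bash
python3 -m pendant '[[1,-0.022,-0.02,0.0265,0,0,0.014],[1,-0.022,-0.02,0.0265,0,0,0.014],[1,-0.022,-0.02,0.0265,0,0,0.014],[1,-0.022,-0.02,0.0265,0,0,0.014],[1,0,0,0.0265,0,0,0],[1,0,0,0,0,0,0],[1,0,0,0,0,0,0],[1,0,0,0,0,0,0]]'
python3 - <<'E'
from h import *
plan([((.4785,-.006,.083),toolR(46.5))],[5])
d=grab('top','t1.png');e=grab('scene')
a=cv2.resize(d['image'][195:295,270:400],None,fx=3,fy=3);b=cv2.resize(e['image'][210:340,250:400],None,fx=2.3,fy=2.3)
c=np.zeros((300,740,3),np.uint8);c[:300,:390]=a;c[:299,395:740]=b;cv2.imwrite('pics/p1.png',c[:,:,::-1])
E
```

```text
time_s: 3.25
tcp_pos: [0.4808, -0.0007, 0.1998]
eef_rot: [0.368, 0.93, 0.001, 0.001]
ft_force: [0.1, -0.4, 0.6]
width: 0.998
gripper_force: 0.0
5 x [-0.0004 -0.0011  0.0234  0.0003  0.0002  0.0013]
```

View pics/p1.png

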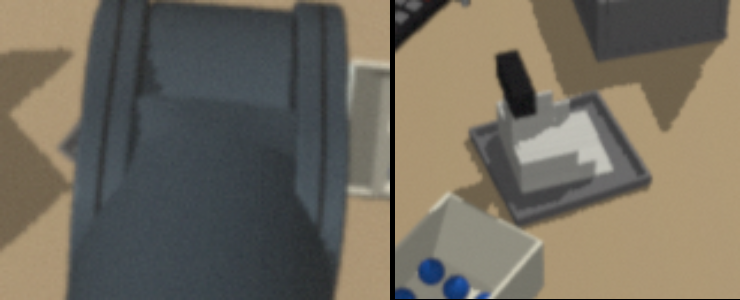

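The left half shows the arm covering the scoop in the top view. The right half shows the scoop still in the tray, its bar at scene (303,246), with the gripper above the crop. Descending and closing.

```bash
python3 -m pendant '[[1,0,-0.005,0.0235,0,0,0.0065],[1,0,0,0.0235,0,0,0],[1,0,0,0.0235,0,0,0],[1,0,0,0.0235,0,0,0],[1,0,0,0.023,0,0,0],[1,0,0,0,0,0,0],[1,0,0,0,0,0,0],[1,0,0,0,0,0,0]]'
python3 -m pendant '[[0,0,0,0,0,0,0],[0,0,0,0,0,0,0],[0,0,0,0,0,0,0],[0,0,0,0,0,0,0],[0,0,0,0,0,0,0],[0,0,0,0,0,0,0],[0,0,0,0,0,0,0],[0,0,0,0,0,0,0]]'
python3 - <<'E'
from h import *
plan([((.4785,-.006,.083),toolR(46.5))],[1])
e=grab('scene');cv2.imwrite('pics/p2.png',cv2.resize(e['image'][130:330,230:400],None,fx=3,fy=3)[:,:,::-1])
E
```

```text
time_s: 4.35
tcp_pos: [0.4774, -0.0049, 0.0828]
eef_rot: [0.371, 0.929, 0.0, 0.001]
ft_force: [-0.4, -0.3, -0.2]
width: 1.001
gripper_force: 0.0
time_s: 5.35
tcp_pos: [0.4771, -0.0049, 0.082]
eef_rot: [0.371, 0.929, 0.0, 0.0]
ft_force: [1.0, 1.6, 3.9]
width: 0.252
gripper_force: 59.9
1 x [-0.0018  0.0002 -0.001   0.0006  0.0005 -0.001 ]
```

View pics/p2.png

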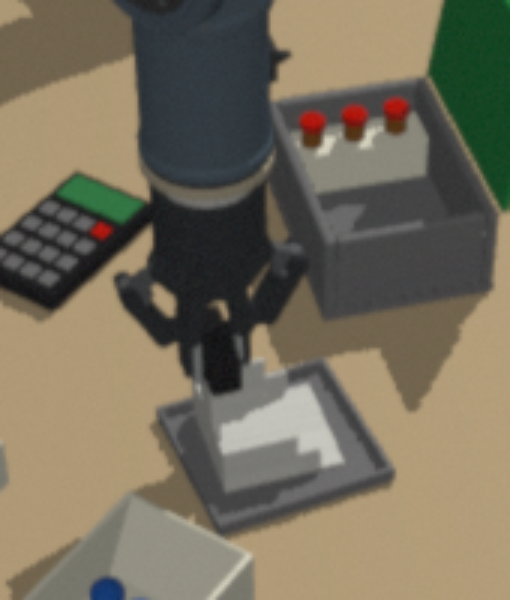

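The fingers hold the black bar fore and aft at crop (222,360). The opening of 0.252 (about 21 mm) fits the 22 mm bar. Next is the plan to lift, move over the bin and lower.

```bash
cat >> h.py <<'E'
OFF=np.array([-.036,.0018,.078])
BO=np.array([.5144,-.2447,0]);BH=85.8
def sc(o,psi,th=0,off=OFF): # tool pose for a scoop pose
    return np.array(o)+Ro.from_euler('zy',[psi,-th],degrees=True).apply(off), toolR(psi,th)
def bn(x,y,z,th=0): return sc(BO+Ro.from_euler('z',BH,degrees=True).apply([x,y,z]),BH,th)
def now():
    s=telemetry.read_state();R=Ro.from_quat(s['eef_rot'])*Ro.from_matrix(ST.T);o=np.array(s['tcp_pos'])-R.apply(OFF)
    e=R.as_euler('zyx',degrees=True);return o,e[0],-e[1],e[2]
def inb(): o,a,b,c=now();return 'scoop in bin',Ro.from_euler('z',-BH,degrees=True).apply(o-BO),a-BH,b,c
E
python3 - <<'E'
from h import *
s=telemetry.read_state();p=s['tcp_pos']
plan([(p+[0,0,.1],toolR(46.5)),bn(-.038,0,.10),bn(-.038,0,.012),bn(.05,0,.008)],[4,16,6,12])
E
```

```text
4 x [-0.      0.     -0.025   0.0001  0.0001 -0.0003]
16 x [-0.0102 -0.0173  0.0002  0.      0.     -0.0429]
6 x [-0.      0.      0.0147  0.      0.      0.    ]
12 x [-0.      0.0073  0.0003  0.      0.      0.    ]
```

```bash
python3 -m pendant '[[0,0,0,-0.025,0,0,0],[0,0,0,-0.025,0,0,0],[0,0,0,-0.025,0,0,0],[0,0,0,-0.025,0,0,0],[0,-0.01,-0.0173,0,0,0,-0.043],[0,-0.01,-0.0173,0,0,0,-0.043],[0,-0.01,-0.0173,0,0,0,-0.043],[0,-0.01,-0.0173,0,0,0,-0.043]]'
python3 -m pendant '[[0,-0.01,-0.0173,0,0,0,-0.043],[0,-0.01,-0.0173,0,0,0,-0.043],[0,-0.01,-0.0173,0,0,0,-0.043],[0,-0.01,-0.0173,0,0,0,-0.043],[0,-0.01,-0.0173,0,0,0,-0.043],[0,-0.01,-0.0173,0,0,0,-0.043],[0,-0.01,-0.0173,0,0,0,-0.043],[0,-0.01,-0.0173,0,0,0,-0.043]]'
python3 -m pendant '[[0,-0.01,-0.0173,0,0,0,-0.043],[0,-0.01,-0.0173,0,0,0,-0.043],[0,-0.01,-0.0173,0,0,0,-0.043],[0,-0.01,-0.0173,0,0,0,-0.043],[0,0,0,0,0,0,0],[0,0,0,0,0,0,0],[0,0,0,0,0,0,0],[0,0,0,0,0,0,0]]'
python3 - <<'E'
from h import *
print(inb()); plan([bn(-.038,0,.10),bn(-.038,0,.012)],[1,6])
e=grab('scene','s3.png');cv2.imwrite('pics/p3.png',cv2.resize(e['image'][210:420,170:350],None,fx=2.8,fy=2.8)[:,:,::-1])
E
```

```text
time_s: 6.4
tcp_pos: [0.4617, -0.0844, 0.1812]
eef_rot: [0.289, 0.957, -0.0, -0.001]
ft_force: [0.4, -1.1, -1.0]
width: 0.251
gripper_force: 59.3
time_s: 7.4
tcp_pos: [0.4756, -0.2427, 0.181]
eef_rot: [0.121, 0.993, 0.0, -0.001]
ft_force: [0.9, 0.6, -1.7]
width: 0.249
gripper_force: 59.2
time_s: 8.4
tcp_pos: [0.5037, -0.3167, 0.1819]
eef_rot: [0.036, 0.999, 0.0, -0.0]
ft_force: [-0.1, 0.1, -2.0]
width: 0.247
gripper_force: 59.1
('scoop in bin', array([-0.0365,  0.0037,  0.1039]), np.float64(0.08650151239899628), np.float64(-0.005096990067103846), np.float64(0.010763654701241356))
1 x [-0.0036 -0.0014  0.0039  0.0002 -0.0001  0.0015]
6 x [-0.      0.      0.0147  0.      0.      0.    ]
```

View pics/p3.png

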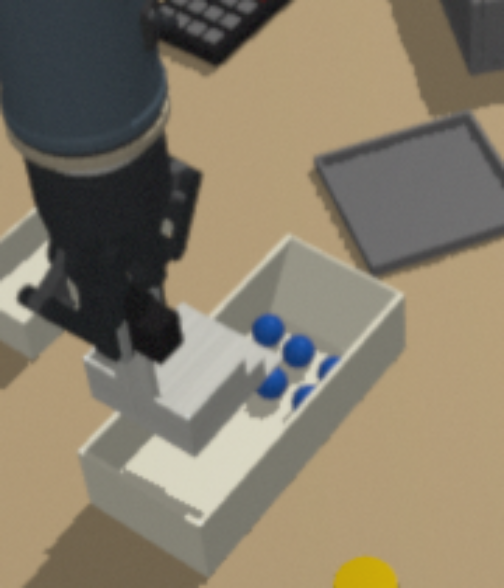

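The scoop hangs upright over the rear of the bin. Its near rear bottom corner is at crop (195,455) and its near rear top corner at (190,412). All the visible balls are ahead of its nose. I'll compare those corners with the prediction to correct the lateral offset.

```bash
python3 - <<'E'
from h import *
e=grab('scene'); o,a,_,_=now(); R=Ro.from_euler('z',a,degrees=True)
f=lambda u,v:np.array([(u+.5)/2.8-.5+170,(v+.5)/2.8-.5+210])
for uv,P in[((195,455),(-.045,-.042,0)),((190,412),(-.045,-.042,.04)),((90,355),(-.045,.042,.04))]:
    X=o+R.apply(P); w=onz(e,f(*uv),X[2]); print(proj(e,X)[0],f(*uv),'diff in scoop axes',R.inv().apply(w-X))
E
```

```text
[238.5865 373.6561] [239.3214 372.1786] diff in scoop axes [0.0031 0.0009 0.    ]
[236.1535 359.8859] [237.5357 356.8214] diff in scoop axes [0.0062 0.002  0.    ]
[198.4888 337.7468] [201.8214 336.4643] diff in scoop axes [ 0.0053 -0.003   0.    ]
```

```bash
python3 -m pendant '[[0,-0.0036,-0.0014,0.0155,0,0,0],[0,0,0,0.0155,0,0,0],[0,0,0,0.0155,0,0,0],[0,0,0,0.0155,0,0,0],[0,0,0,0.0155,0,0,0],[0,0,0,0.0155,0,0,0],[0,0,0,0,0,0,0],[0,0,0,0,0,0,0]]'
python3 - <<'E'
from h import *
print(inb()); plan([bn(-.038,0,.008),bn(.03,0,.008)],[1,8])
E
```

```text
time_s: 9.5
tcp_pos: [0.5073, -0.3191, 0.089]
eef_rot: [0.036, 0.999, -0.0, 0.0]
ft_force: [0.3, 0.1, -1.7]
width: 0.248
gripper_force: 59.1
('scoop in bin', array([-0.0387, -0.0002,  0.011 ]), np.float64(0.05215292013748751), np.float64(0.013770300823867246), np.float64(-0.01137318184827336))
1 x [ 0.0002  0.0007  0.003  -0.0002  0.0003  0.0009]
8 x [ 0.      0.0085 -0.      0.      0.      0.    ]
```

```bash
python3 -m pendant '[[0,0,0,0.0025,0,0,0],[0,0,0,0,0,0,0],[0,0,0.008,0,0,0,0],[0,0,0.008,0,0,0,0],[0,0,0.008,0,0,0,0],[0,0,0.008,0,0,0,0],[0,0,0.008,0,0,0,0],[0,0,0,0,0,0,0]]'
python3 - <<'E'
from h import *
print(inb());s=telemetry.read_state();print(s['ft_torque'])
E
```

```text
time_s: 10.5
tcp_pos: [0.5103, -0.2781, 0.0863]
eef_rot: [0.036, 0.999, 0.0, -0.0]
ft_force: [-1.0, -0.5, -1.2]
width: 0.244
gripper_force: 59.2
('scoop in bin', array([ 0.0024, -0.0001,  0.0083]), np.float64(0.12803850460841204), np.float64(-0.0003035552802072925), np.float64(0.022326310122080986))
[-0.0486  0.0091 -0.0017]
```

```bash
python3 -m pendant '[[0,0,0.006,0.001,0,0,0],[0,0,0.006,0,0,0,0],[0,0,0.006,0,0,0,0],[0,0,0.006,0,0,0,0],[0,0,0.006,0,0,0,0],[0,0,0.006,0,0,0,0],[0,0,0.006,0,0,0,0],[0,0,0,0,0,0,0]]'
python3 - <<'E'
from h import *
print(inb());s=telemetry.read_state();print(s['ft_torque'])
d=grab('scene');t=grab('top')
for D,n in((d,'s'),(t,'t')):
    print(n,[(c,a) for c,a,_ in blobs(blue(D),6) if (n=='s' and 220<c[0]<310 and 310<c[1]<370) or (n=='t' and 390<c[0]<450 and 210<c[1]<275)])
cv2.imwrite('pics/p4.png',np.vstack([cv2.resize(d['image'][280:390,200:330],(520,440)),])[:,:,::-1])
E
```

```text
time_s: 11.5
tcp_pos: [0.5136, -0.2374, 0.0859]
eef_rot: [0.036, 0.999, -0.001, 0.001]
ft_force: [0.0, -2.8, 6.5]
width: 0.251
gripper_force: 60.1
('scoop in bin', array([ 0.0431, -0.0006,  0.0079]), np.float64(0.05579514689272003), np.float64(0.07756606346291965), np.float64(-0.060425348907253054))
[-0.8757  0.2261 -0.0286]
s [(array([275.7326, 329.6777]), np.int32(273)), (array([286.5781, 337.5938]), np.int32(64))]
t [(array([399.3125, 225.4375]), np.int32(32)), (array([408.5938, 229.8438]), np.int32(32)), (array([398.    , 239.1714]), np.int32(35)), (array([411.5, 240.5]), np.int32(32)), (array([397.    , 249.2647]), np.int32(34)), (array([407.3   , 250.2667]), np.int32(30))]
```

View pics/p4.png

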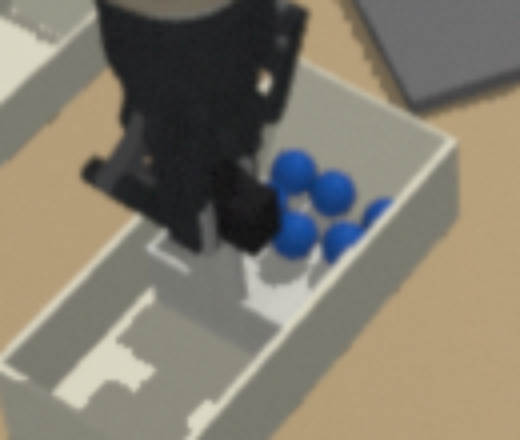

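All six balls are visible. Three are in the mouth of the scoop (for example crop (295,235)) and three lie against the sloped front. I'll push under the front row.

```bash
python3 -m pendant '[[0,0,0.003,0,0,0,0],[0,0,0.003,0,0,0,0],[0,0,0.003,0,0,0,0],[0,0,0,0,0,0,0],[0,0,0,0,0,0,0],[0,0,0,0,0,0,0],[0,0,0,0,0,0,0],[0,0,0,0,0,0,0]]'
python3 - <<'E'
from h import *
print(inb());s=telemetry.read_state();print(s['ft_torque'])
t=grab('top')
for c,a,_ in blobs(blue(t),6):
    if 380<c[0]<450 and 210<c[1]<275: print(c,a,Ro.from_euler('z',-BH,degrees=True).apply(onz(t,c,.022)-BO))
plan([bn(.052,0,.0085,0),bn(.060,0,.011,10),bn(.065,0,.016,20)],[1,4,4])
E
```

```text
time_s: 12.6
tcp_pos: [0.5142, -0.2296, 0.0859]
eef_rot: [0.037, 0.999, -0.001, 0.001]
ft_force: [-0.4, -5.8, 5.1]
width: 0.251
gripper_force: 60.2
('scoop in bin', array([ 0.0509, -0.0006,  0.0079]), np.float64(-0.0016769724923619833), np.float64(0.08582948290714432), np.float64(-0.11428040486420026))
[-1.716   0.2285  0.0212]
[399.6061 224.4848] 33 [ 0.0912 -0.0357  0.022 ]
[408. 230.] 37 [ 0.07   -0.0245  0.022 ]
[398.2059 239.0882] 34 [ 0.0914 -0.0005  0.022 ]
[408.1944 240.1667] 36 [ 0.0674 -0.0004  0.022 ]
[397.2667 249.4   ] 30 [0.0914 0.0242 0.022 ]
[407.4375 250.4062] 32 [0.0671 0.0242 0.022 ]
1 x [ 0.0005  0.0009 -0.0006 -0.0019  0.0017 -0.    ]
4 x [ 0.0033  0.0018 -0.0003 -0.0032 -0.0435 -0.    ]
4 x [ 0.0031  0.001  -0.0009 -0.0032 -0.0435  0.    ]
```

```bash
sed -i "s/from_euler('zy'/from_euler('ZY'/g; s/as_euler('zyx'/as_euler('ZYX'/" h.py; python3 - <<'E'
from h import *
print(inb());
plan([bn(.052,0,.0085,0),bn(.058,0,.0165,10),bn(.064,0,.025,20)],[1,4,4])
E
```

```text
('scoop in bin', array([ 0.0509, -0.0006,  0.0079]), np.float64(-0.0017642860829027995), np.float64(-0.10980441185638104), np.float64(-0.09689791269577679))
1 x [ 0.0005  0.0009 -0.0006 -0.0019  0.0017 -0.    ]
4 x [ 0.     -0.0017 -0.0003 -0.0436  0.     -0.    ]
4 x [-0.     -0.0014 -0.0001 -0.0436 -0.     -0.    ]
```

```bash
python3 -m pendant '[[0,0,-0.0015,-0.0005,-0.044,0,0],[0,0,-0.0015,-0.0005,-0.044,0,0],[0,0,-0.0015,-0.0005,-0.044,0,0],[0,0,-0.0015,-0.0005,-0.044,0,0],[0,0,0,0,0,0,0],[0,0,0,0,0,0,0],[0,0,0,0,0,0,0],[0,0,0,0,0,0,0]]'
python3 - <<'E'
from h import *
print(inb());s=telemetry.read_state();print(s['ft_torque'])
t=grab('top')
for c,a,_ in blobs(blue(t),6):
    if 380<c[0]<450 and 210<c[1]<275: print(c,a,Ro.from_euler('z',-BH,degrees=True).apply(onz(t,c,.028)-BO))
plan([bn(.064,0,.025,20)],[4])
E
```

```text
time_s: 13.65
tcp_pos: [0.5135, -0.2337, 0.087]
eef_rot: [0.036, 0.996, 0.088, 0.003]
ft_force: [0.3, 0.0, -2.1]
width: 0.25
gripper_force: 59.3
('scoop in bin', array([ 0.06  , -0.    ,  0.0165]), np.float64(0.11139414388897251), np.float64(10.07354672281615), np.float64(-0.002459034375412672))
[-0.2997  0.0482 -0.0178]
[415.9167 228.9722] 36 [ 0.0525 -0.0282  0.028 ]
[424.6667 231.3333] 24 [ 0.0313 -0.0247  0.028 ]
[413.5882 240.6765] 34 [0.0556 0.0001 0.028 ]
[422.9714 241.7714] 35 [0.0332 0.0005 0.028 ]
[413.9722 250.9722] 36 [0.0526 0.0244 0.028 ]
[423.5882 251.7353] 34 [0.0297 0.0239 0.028 ]
4 x [ 0.     -0.0018 -0.0002 -0.0433 -0.0001  0.0004]
```

All six balls rolled back into the pan: at scoop x of about -8 and -29 mm, y -28, 0 and +24 mm. I'll tilt a bit more, lift and carry.

```bash
cat >> h.py <<'E'
CO=np.array([.4634,.2678,0]);CH=43.
def cl(x,y): return CO+Ro.from_euler('z',CH,degrees=True).apply([x,y,0])
def pour(x,y,z,th,dpsi=90): # nose tip at cooler x,y, world z
    psi=CH+dpsi; n=cl(x,y)+[0,0,z]; return sc(n-Ro.from_euler('ZY',[psi,-th],degrees=True).apply([.045,0,0]),psi,th)
def inc(): # nose in cooler frame
    o,a,b,c=now(); n=o+Ro.from_euler('ZYX',[a,-b,c],degrees=True).apply([.045,0,0]); q=Ro.from_euler('z',-CH,degrees=True).apply(n-CO); return 'nose in cooler',q,a-CH,b,c
E
python3 - <<'E'
from h import *
print(plan([bn(.057,0,.035,17),bn(.057,0,.16,17),pour(-.005,-.045,.175,17)],[4,8,24]))
E
```

```text
4 x [ 0.     -0.002  -0.0036 -0.0302 -0.0001  0.0004]
8 x [-0.      0.0046 -0.0149  0.      0.      0.    ]
24 x [-0.0073  0.0151  0.0045 -0.      0.01   -0.0328]
(array([0.5575, 0.1569, 0.2259]), Rotation.from_matrix(array([[-0.7314, -0.6522, -0.1994],
                            [-0.682 ,  0.6994,  0.2138],
                            [-0.    ,  0.2924, -0.9563]])))
```

```bash
python3 -m pendant '[[0,0,-0.002,-0.0036,-0.03,0,0],[0,0,-0.002,-0.0036,-0.03,0,0],[0,0,-0.002,-0.0036,-0.03,0,0],[0,0,-0.002,-0.0036,-0.03,0,0],[0,0,0.0025,-0.008,0,0,0],[0,0,0.0046,-0.015,0,0,0],[0,0,0.0046,-0.015,0,0,0],[0,0,0.0046,-0.015,0,0,0]]'
python3 -m pendant '[[0,0,0.0046,-0.015,0,0,0],[0,0,0.0046,-0.015,0,0,0],[0,0,0.0046,-0.015,0,0,0],[0,0,0.0046,-0.015,0,0,0],[0,0,0.0023,-0.0075,0,0,0],[0,0,0,0,0,0,0],[0,0,0,0,0,0,0],[0,0,0,0,0,0,0]]'
python3 - <<'E'
from h import *
print(inb());t=grab('top');e=grab('scene')
print([(c.round(),a) for c,a,_ in blobs(blue(t),6) if 370<c[0]<450 and 205<c[1]<275])
cv2.imwrite('pics/p5.png',np.hstack([cv2.resize(t['image'][190:290,370:490],(380,317)),cv2.resize(e['image'][230:400,190:390],(373,317))])[:,:,::-1])
plan([pour(-.005,-.045,.175,17)],[24])
E
```

```text
time_s: 14.7
tcp_pos: [0.5129, -0.2447, 0.1563]
eef_rot: [0.035, 0.988, 0.147, 0.006]
ft_force: [0.1, -0.0, -2.5]
width: 0.25
gripper_force: 59.3
time_s: 15.7
tcp_pos: [0.5123, -0.2448, 0.2247]
eef_rot: [0.036, 0.988, 0.148, 0.005]
ft_force: [-0.9, 0.1, -1.5]
width: 0.253
gripper_force: 59.4
('scoop in bin', array([0.0569, 0.0004, 0.1606]), np.float64(0.038049202954510974), np.float64(16.986228132688105), np.float64(0.06058290675650408))
[(array([432., 223.]), np.int32(52)), (array([442., 225.]), np.int32(52)), (array([429., 236.]), np.int32(51)), (array([439., 237.]), np.int32(54)), (array([429., 248.]), np.int32(49)), (array([440., 249.]), np.int32(50))]
24 x [-0.0073  0.0151  0.0046 -0.      0.01   -0.0328]
```

View pics/p5.png

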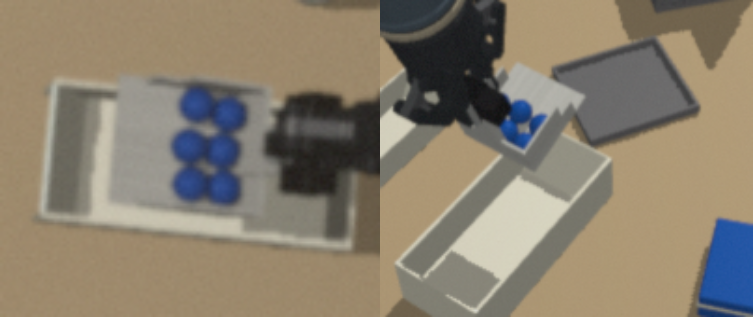

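All six balls are in the raised scoop (left half, around (208,145)) and the bin is empty. Carrying to the cooler with soft starts and stops.

```bash
python3 -m pendant '[[0,-0.0025,0.005,0.0015,0,0.0033,-0.011],[0,-0.005,0.01,0.003,0,0.0067,-0.022],[0,-0.0073,0.0151,0.0046,0,0.01,-0.033],[0,-0.0073,0.0151,0.0046,0,0.01,-0.033],[0,-0.0073,0.0151,0.0046,0,0.01,-0.033],[0,-0.0073,0.0151,0.0046,0,0.01,-0.033],[0,-0.0073,0.0151,0.0046,0,0.01,-0.033],[0,-0.0073,0.0151,0.0046,0,0.01,-0.033]]'
python3 -m pendant '[[0,-0.0073,0.0151,0.0046,0,0.01,-0.033],[0,-0.0073,0.0151,0.0046,0,0.01,-0.033],[0,-0.0073,0.0151,0.0046,0,0.01,-0.033],[0,-0.0073,0.0151,0.0046,0,0.01,-0.033],[0,-0.0073,0.0151,0.0046,0,0.01,-0.033],[0,-0.0073,0.0151,0.0046,0,0.01,-0.033],[0,-0.0073,0.0151,0.0046,0,0.01,-0.033],[0,-0.0073,0.0151,0.0046,0,0.01,-0.033]]'
python3 -m pendant '[[0,-0.0073,0.0151,0.0046,0,0.01,-0.033],[0,-0.0073,0.0151,0.0046,0,0.01,-0.033],[0,-0.0073,0.0151,0.0046,0,0.01,-0.033],[0,-0.0073,0.0151,0.0046,0,0.01,-0.033],[0,-0.0055,0.0115,0.0035,0,0.0075,-0.025],[0,-0.004,0.008,0.0025,0,0.005,-0.0165],[0,-0.0025,0.005,0.0015,0,0.0033,-0.011],[0,0,0,0,0,0,0]]'
python3 - <<'E'
from h import *
print(inc())
t=grab('top');e=grab('scene')
cv2.imwrite('pics/p6.png',np.hstack([cv2.resize(t['image'][170:310,150:330],(400,311)),cv2.resize(e['image'][120:290,270:450],(329,311))])[:,:,::-1])
plan([pour(-.005,-.045,.125,17),pour(-.005,-.045,.11,0),pour(-.005,-.045,.10,-35)],[4,8,12])
E
```

```text
time_s: 16.8
tcp_pos: [0.5605, -0.1321, 0.2253]
eef_rot: [-0.085, 0.985, 0.147, -0.012]
ft_force: [1.2, -1.0, -2.3]
width: 0.25
gripper_force: 59.4
time_s: 17.8
tcp_pos: [0.58, 0.0051, 0.2254]
eef_rot: [-0.219, 0.964, 0.144, -0.032]
ft_force: [-0.1, 0.0, -1.8]
width: 0.25
gripper_force: 59.4
time_s: 18.8
tcp_pos: [0.571, 0.1014, 0.2254]
eef_rot: [-0.31, 0.939, 0.14, -0.046]
ft_force: [0.1, 0.3, -2.5]
width: 0.248
gripper_force: 59.4
('nose in cooler', array([-0.0217, -0.0957,  0.1744]), np.float64(83.57585243349133), np.float64(16.932665734548053), np.float64(-0.07292471133752278))
4 x [-0.0062  0.0089  0.0156 -0.0004  0.0085 -0.0271]
8 x [ 0.      0.0026 -0.0011  0.0371  0.      0.    ]
12 x [ 0.      0.0043 -0.0032  0.0509 -0.      0.    ]
```

View pics/p6.png

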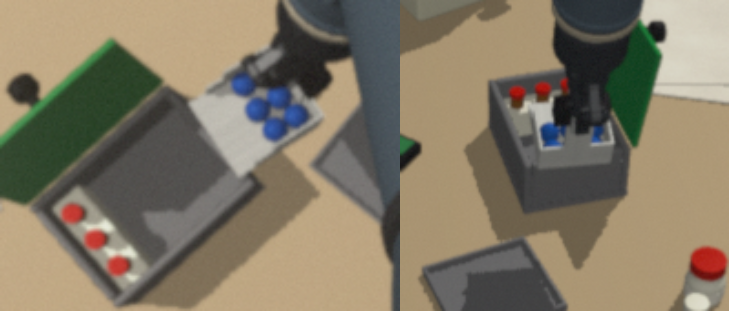

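The balls are still in the scoop, five visible around (265,108) with the sixth under the bar. The nose is just short of the cooler's near (-y) end. Finishing the approach.

```bash
python3 -m pendant '[[0,-0.002,0.003,0.005,0,0.003,-0.009],[0,-0.0041,0.006,0.0104,0,0.0057,-0.018],[0,-0.0041,0.006,0.0104,0,0.0057,-0.018],[0,-0.0041,0.006,0.0104,0,0.0057,-0.018],[0,-0.0041,0.006,0.0104,0,0.0057,-0.018],[0,-0.0041,0.006,0.0104,0,0.0057,-0.018],[0,-0.002,0.003,0.005,0,0.003,-0.009],[0,0,0,0,0,0,0]]'
python3 - <<'E'
from h import *
print(inc())
plan([pour(-.005,-.045,.11,0),pour(-.005,-.045,.10,-35)],[8,12])
E
```

```text
time_s: 19.9
tcp_pos: [0.5565, 0.1578, 0.1764]
eef_rot: [-0.363, 0.92, 0.137, -0.054]
ft_force: [-0.2, 0.1, -1.6]
width: 0.248
gripper_force: 59.4
('nose in cooler', array([-0.0053, -0.0437,  0.1254]), np.float64(90.0678197387702), np.float64(16.947736702240743), np.float64(0.036097832656554085))
8 x [-0.      0.0025 -0.0011  0.037  -0.0001  0.0002]
12 x [ 0.      0.0043 -0.0032  0.0509 -0.      0.    ]
```

```bash
python3 -m pendant '[[0,0,0.0025,-0.0011,0.037,0,0],[0,0,0.0025,-0.0011,0.037,0,0],[0,0,0.0025,-0.0011,0.037,0,0],[0,0,0.0025,-0.0011,0.037,0,0],[0,0,0.0025,-0.0011,0.037,0,0],[0,0,0.0025,-0.0011,0.037,0,0],[0,0,0.0025,-0.0011,0.037,0,0],[0,0,0.0025,-0.0011,0.037,0,0]]'
python3 -m pendant '[[0,0,0.0025,-0.002,0.03,0,0],[0,0,0.0025,-0.002,0.03,0,0],[0,0,0.0025,-0.002,0.03,0,0],[0,0,0.0025,-0.002,0.03,0,0],[0,0,0.0025,-0.002,0.03,0,0],[0,0,0.0025,-0.002,0.03,0,0],[0,0,0.0025,-0.002,0.03,0,0],[0,0,0.0025,-0.002,0.03,0,0]]'
python3 -m pendant '[[0,0,0.0043,-0.0032,0.05,0,0],[0,0,0.0043,-0.0032,0.05,0,0],[0,0,0.0043,-0.0032,0.05,0,0],[0,0,0.0043,-0.0032,0.05,0,0],[0,0,0.0043,-0.0032,0.05,0,0],[0,0,0.0043,-0.0032,0.05,0,0],[0,0,0,0,0,0,0],[0,0,0,0,0,0,0]]'
python3 - <<'E'
from h import *
print(inc())
t=grab('top')
print([(c.round(),a) for c,a,_ in blobs(blue(t),6) if 150<c[0]<330 and 170<c[1]<310])
cv2.imwrite('pics/p7.png',cv2.resize(t['image'][170:310,150:330],(400,311))[:,:,::-1])
plan([pour(-.005,-.045,.175,-20),pour(-.005,-.045,.18,0)],[4,4])
E
```

```text
time_s: 20.9
tcp_pos: [0.5442, 0.171, 0.1887]
eef_rot: [-0.367, 0.93, -0.001, 0.0]
ft_force: [-0.5, -0.7, -2.1]
width: 0.25
gripper_force: 59.4
time_s: 21.9
tcp_pos: [0.5296, 0.1868, 0.2026]
eef_rot: [-0.364, 0.924, -0.112, 0.044]
ft_force: [-0.1, -0.1, -1.3]
width: 0.248
gripper_force: 59.4
time_s: 22.9
tcp_pos: [0.5088, 0.2089, 0.2112]
eef_rot: [-0.353, 0.897, -0.248, 0.098]
ft_force: [-0.1, 0.1, -1.8]
width: 0.253
gripper_force: 59.6
('nose in cooler', array([-0.0052, -0.0447,  0.1027]), np.float64(90.01496970626368), np.float64(-30.935998314413947), np.float64(-0.011276421563764443))
[(array([246., 258.]), np.int32(14)), (array([211., 269.]), np.int32(49)), (array([218., 277.]), np.int32(44))]
4 x [-0.0001 -0.0118 -0.0122 -0.0477  0.     -0.0001]
4 x [ 0.     -0.0068  0.0061 -0.0873  0.     -0.    ]
```

View pics/p7.png

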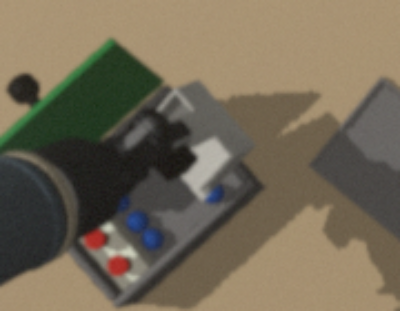

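Four balls are visible in the cooler: crop (122,203), (138,220), (152,238), (214,195). The other two are hidden by the gripper. I'll rise, level out, back off and recount.

```bash
python3 - <<'E'
from h import *
p=plan([pour(-.005,-.047,.17,-30),pour(-.005,-.12,.20,0)],[4,6])
E
```

```text
4 x [-0.0001 -0.0093 -0.0139 -0.0041  0.     -0.0001]
6 x [ 0.     -0.0197  0.0062 -0.0873  0.      0.    ]
```

```bash
python3 -m pendant '[[0,0,-0.009,-0.014,0,0,0],[0,0,-0.009,-0.014,0,0,0],[0,0,-0.009,-0.014,0,0,0],[0,0,-0.009,-0.014,0,0,0],[0,0,0,0,0,0,0],[0,0,0,0,0,0,0],[0,0,0,0,0,0,0],[0,0,0,0,0,0,0]]'
python3 -m pendant '[[0,0,-0.0197,0.0062,-0.09,0,0],[0,0,-0.0197,0.0062,-0.09,0,0],[0,0,-0.0197,0.0062,-0.09,0,0],[0,0,-0.0197,0.0062,-0.09,0,0],[0,0,-0.0197,0.0062,-0.09,0,0],[0,0,-0.0197,0.0062,-0.09,0,0],[0,0,0,0,0,0,0],[0,0,0,0,0,0,0]]'
python3 - <<'E'
from h import *
print(inc())
t=grab('top')
for c,a,_ in blobs(blue(t),8):
    if 150<c[0]<350 and 170<c[1]<310: print(c.round(),a,Ro.from_euler('z',-CH,degrees=True).apply(onz(t,c,.022)-CO))
a=t['image'][160:310,150:390];cv2.imwrite('pics/p8.png',cv2.resize(a,None,fx=2.5,fy=2.5)[:,:,::-1])
E
```

```text
time_s: 23.95
tcp_pos: [0.5098, 0.2075, 0.277]
eef_rot: [-0.354, 0.896, -0.249, 0.097]
ft_force: [-0.7, -0.2, -1.6]
width: 0.256
gripper_force: 59.7
time_s: 24.95
tcp_pos: [0.5933, 0.1181, 0.2782]
eef_rot: [-0.367, 0.93, -0.0, -0.001]
ft_force: [0.5, 0.0, -1.4]
width: 0.252
gripper_force: 59.5
('nose in cooler', array([-0.0054, -0.117 ,  0.2002]), np.float64(90.02857934616367), np.float64(-0.014387746287060443), np.float64(0.07502835682659938))
[201. 260.] 14 [0.0272 0.0384 0.022 ]
```

View pics/p8.png

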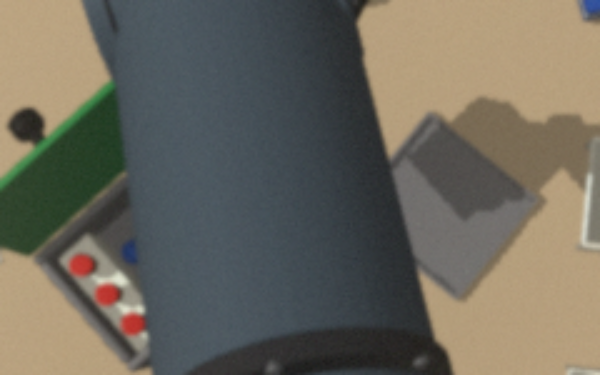

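That picture is mostly covered by the arm, with one ball visible at crop (130,250). I have now viewed 13 pictures, over the limit of 10, so I'll work from numbers only from here. Moving to hover over the tray and counting by blobs.

```bash
python3 - <<'E'
from h import *
plan([((.4771,-.0049,.24),toolR(46.5))],[14])
E
```

```text
14 x [ 0.0096 -0.0093  0.0028 -0.0001 -0.      0.108 ]
```

```bash
python3 -m pendant '[[0,0.0096,-0.0093,0.0028,0,0,0.108],[0,0.0096,-0.0093,0.0028,0,0,0.108],[0,0.0096,-0.0093,0.0028,0,0,0.108],[0,0.0096,-0.0093,0.0028,0,0,0.108],[0,0.0096,-0.0093,0.0028,0,0,0.108],[0,0.0096,-0.0093,0.0028,0,0,0.108],[0,0.0096,-0.0093,0.0028,0,0,0.108],[0,0.0096,-0.0093,0.0028,0,0,0.108]]'
python3 -m pendant '[[0,0.0096,-0.0093,0.0028,0,0,0.108],[0,0.0096,-0.0093,0.0028,0,0,0.108],[0,0.0096,-0.0093,0.0028,0,0,0.108],[0,0.0096,-0.0093,0.0028,0,0,0.108],[0,0.0096,-0.0093,0.0028,0,0,0.108],[0,0.0096,-0.0093,0.0028,0,0,0.108],[0,0,0,0,0,0,0],[0,0,0,0,0,0,0]]'
python3 - <<'E'
from h import *
t=grab('top');e=grab('scene')
for c,a,_ in blobs(blue(t),5):
    if 130<c[0]<385 and 170<c[1]<310: print('t',c.round(),a,Ro.from_euler('z',-CH,degrees=True).apply(onz(t,c,.022)-CO))
for c,a,_ in blobs(blue(e),5):
    if 220<c[0]<420 and 120<c[1]<340: print('s',c.round(),a,Ro.from_euler('z',-CH,degrees=True).apply(onz(e,c,.022)-CO))
o,a,b,c=now();print(o,a,b,proj(t,o),proj(e,o))
plan([((.4771,-.0049,.24),toolR(46.5)),((.4771,-.0049,.0825),toolR(46.5))],[1,7])
E
```

```text
time_s: 26.0
tcp_pos: [0.5498, 0.025, 0.2567]
eef_rot: [0.057, 0.998, -0.0, 0.0]
ft_force: [0.2, -0.5, -1.8]
width: 0.254
gripper_force: 59.6
time_s: 27.0
tcp_pos: [0.478, -0.0051, 0.2401]
eef_rot: [0.369, 0.929, 0.0, 0.001]
ft_force: [0.1, -0.4, -2.1]
width: 0.25
gripper_force: 59.7
t [226. 241.] 24 [ 0.0243 -0.0363  0.022 ]
t [238. 249.] 32 [-0.0099 -0.0453  0.022 ]
t [245. 256.] 44 [-0.0342 -0.0472  0.022 ]
t [203. 261.] 17 [0.0245 0.0365 0.022 ]
t [211. 269.] 42 [-0.004   0.0343  0.022 ]
t [218. 277.] 44 [-0.029   0.0341  0.022 ]
s [360. 191.] 50 [0.0245 0.0335 0.022 ]
s [344. 194.] 107 [-0.0167  0.0328  0.022 ]
[0.5043 0.0193 0.1619] 46.55089933429057 0.01106723013625472 [[325.1866 239.7328]] [[317.4914 222.3887]]
1 x [ 0.0012 -0.0003 -0.0001  0.0002  0.001   0.0009]
7 x [-0.      0.      0.0225  0.      0.      0.    ]
```

All six balls are in the cooler. Now to set the scoop down and release it.

```bash
python3 -m pendant '[[0,0.001,0,0.03,0,0,0],[0,0,0,0.03,0,0,0],[0,0,0,0.03,0,0,0],[0,0,0,0.03,0,0,0],[0,0,0,0.02,0,0,0],[0,0,0,0.01,0,0,0],[0,0,0,0.0075,0,0,0],[0,0,0,0,0,0,0]]'
python3 -m pendant '[[0,0,0,0,0,0,0],[1,0,0,0,0,0,0],[1,0,0,0,0,0,0],[1,0,0,0,0,0,0],[1,0,0,0,0,0,0],[1,0,0,0,0,0,0],[1,0,0,0,0,0,0],[1,0,0,0,0,0,0]]'
```

```text
time_s: 28.1
tcp_pos: [0.4775, -0.0053, 0.0824]
eef_rot: [0.371, 0.929, 0.0, 0.001]
ft_force: [-0.1, 0.3, -0.6]
width: 0.249
gripper_force: 59.8
time_s: 29.1
tcp_pos: [0.4768, -0.0054, 0.0822]
eef_rot: [0.371, 0.928, -0.0, 0.0]
ft_force: [-0.6, 0.7, 0.4]
width: 0.999
gripper_force: 0.0
```

```bash
python3 -m pendant '[[1,0,0,-0.025,0,0,0],[1,0,0,-0.025,0,0,0],[1,0,0,-0.025,0,0,0],[1,0,0,-0.035,0,0,0],[0,0,0,-0.035,0,0,0],[0,0,0,-0.035,0,0,0],[0,0,0,-0.035,0,0,0],[0,0,0,0,0,0,0]]'
cat >> h.py <<'E'
def lp(a,r=.10,y=-.045,g=.008):
    x=.07-r*np.cos(a)+g*np.sin(a); z=.0805+r*np.sin(a)+g*np.cos(a); return cl(x,y)+[0,0,z],toolR(46.5)
E
python3 - <<'E'
from h import *
s=telemetry.read_state();p=s['tcp_pos']
q=cl(.145,-.045)
e=grab('scene'); h=e['image'].max(2)
m=np.zeros_like(h,bool);m[215:310,270:370]=h[215:310,270:370]<50
for c,a,mm in blobs(m,30): print('bar in scene',c,a,onz(e,c,.104))
plan([((q[0],q[1],.30),toolR(46.5)),((q[0],q[1],.18),toolR(46.5))]+[lp(a) for a in(1.57,1.2,.8,.4,.15,0)],[16,5,4,4,4,4,4,4])
E
```

```text
time_s: 30.1
tcp_pos: [0.4779, -0.0054, 0.2994]
eef_rot: [0.371, 0.928, 0.001, 0.002]
ft_force: [0.1, 0.2, 0.3]
width: 0.143
gripper_force: 0.0
bar in scene [301.3054 247.1779] 298 [ 0.4804 -0.008   0.104 ]
16 x [ 0.009   0.0207 -0.0001  0.0001  0.0001 -0.0001]
5 x [-0.     0.     0.024  0.     0.     0.   ]
4 x [ 0.001  -0.0167 -0.0001  0.      0.      0.    ]
4 x [ 0.0006 -0.0092  0.001   0.      0.      0.    ]
4 x [ 0.0005 -0.0088  0.0047  0.      0.      0.    ]
4 x [ 0.0004 -0.0063  0.0077  0.      0.      0.    ]
4 x [ 0.0001 -0.0022  0.0059  0.      0.      0.    ]
4 x [ 0.     -0.0006  0.0037  0.      0.      0.    ]
```

```bash
python3 -m pendant '[[0,0.009,0.0207,0,0,0,0],[0,0.009,0.0207,0,0,0,0],[0,0.009,0.0207,0,0,0,0],[0,0.009,0.0207,0,0,0,0],[0,0.009,0.0207,0,0,0,0],[0,0.009,0.0207,0,0,0,0],[0,0.009,0.0207,0,0,0,0],[0,0.009,0.0207,0,0,0,0]]'
python3 -m pendant '[[0,0.009,0.0207,0,0,0,0],[0,0.009,0.0207,0,0,0,0],[0,0.009,0.0207,0,0,0,0],[0,0.009,0.0207,0,0,0,0],[0,0.009,0.0207,0,0,0,0],[0,0.009,0.0207,0,0,0,0],[0,0.009,0.0207,0,0,0,0],[0,0.009,0.0207,0,0,0,0]]'
python3 -m pendant '[[0,0,0,0,0,0,0],[0,0,0,0.024,0,0,0],[0,0,0,0.024,0,0,0],[0,0,0,0.024,0,0,0],[0,0,0,0.024,0,0,0],[0,0,0,0.024,0,0,0],[0,0,0,0,0,0,0],[0,0,0,0,0,0,0]]'
python3 - <<'E'
from h import *
plan([lp(a) for a in(1.57,1.2,.8,.4,.15,0)],[6,4,4,4,4,4])
E
```

```text
time_s: 31.15
tcp_pos: [0.5393, 0.1657, 0.2971]
eef_rot: [0.371, 0.928, -0.0, 0.0]
ft_force: [0.5, 0.6, -0.2]
width: 0.002
gripper_force: 0.0
time_s: 32.15
tcp_pos: [0.6012, 0.3353, 0.2968]
eef_rot: [0.371, 0.928, -0.0, 0.0]
ft_force: [0.4, -0.1, -0.4]
width: -0.001
gripper_force: 0.0
time_s: 33.15
tcp_pos: [0.6015, 0.3336, 0.1781]
eef_rot: [0.372, 0.928, 0.0, 0.001]
ft_force: [0.0, -0.6, 0.0]
width: 0.002
gripper_force: 0.0
6 x [ 0.0008 -0.0113 -0.0004  0.0001  0.0002 -0.0004]
4 x [ 0.0006 -0.0092  0.001   0.      0.      0.    ]
4 x [ 0.0005 -0.0088  0.0047  0.      0.      0.    ]
4 x [ 0.0004 -0.0063  0.0077  0.      0.      0.    ]
4 x [ 0.0001 -0.0022  0.0059  0.      0.      0.    ]
4 x [ 0.     -0.0006  0.0037  0.      0.      0.    ]
```

```bash
python3 -m pendant '[[0,0.0008,-0.0113,0,0,0,0],[0,0.0008,-0.0113,0,0,0,0],[0,0.0008,-0.0113,0,0,0,0],[0,0.0008,-0.0113,0,0,0,0],[0,0.0008,-0.0113,0,0,0,0],[0,0.0008,-0.0113,0,0,0,0],[0,0.0006,-0.0092,0.001,0,0,0],[0,0.0006,-0.0092,0.001,0,0,0]]'
python3 -m pendant '[[0,0.0006,-0.0092,0.001,0,0,0],[0,0.0006,-0.0092,0.001,0,0,0],[0,0.0005,-0.0088,0.0047,0,0,0],[0,0.0005,-0.0088,0.0047,0,0,0],[0,0.0005,-0.0088,0.0047,0,0,0],[0,0.0005,-0.0088,0.0047,0,0,0],[0,0.0004,-0.0063,0.0077,0,0,0],[0,0.0004,-0.0063,0.0077,0,0,0]]'
python3 - <<'E'
from h import *
s=telemetry.read_state();print(Ro.from_euler('z',-CH,degrees=True).apply(s['tcp_pos']-CO))
e=grab('scene');h=cv2.cvtColor(e['image'],cv2.COLOR_RGB2HSV);m=(h[...,0]>45)&(h[...,0]<80)&(h[...,1]>120)
for c,a,mm in blobs(m,100):
    if 300<c[0]<450 and 90<c[1]<260: print('green',c,a,cv2.boundingRect(np.argwhere(mm)[:,::-1].astype(np.int32)))
plan([lp(a) for a in(.4,.15,0)],[2,4,4])
E
```

```text
time_s: 34.15
tcp_pos: [0.5369, 0.275, 0.1756]
eef_rot: [0.371, 0.928, 0.0, 0.001]
ft_force: [1.2, 0.9, 0.1]
width: -0.002
gripper_force: 0.7
time_s: 35.15
tcp_pos: [0.4883, 0.2299, 0.1383]
eef_rot: [0.371, 0.928, -0.0, 0.0]
ft_force: [1.1, 0.5, -0.4]
width: -0.0
gripper_force: 0.4
[-0.0077 -0.0447  0.1383]
green [364.715  175.4721] 1309 (327, 138, 70, 62)
2 x [ 0.0001 -0.005   0.0053 -0.0013 -0.     -0.001 ]
4 x [ 0.0001 -0.0022  0.0059  0.      0.      0.    ]
4 x [ 0.     -0.0006  0.0037  0.      0.      0.    ]
```

```bash
python3 -m pendant '[[0,0,-0.005,0.0055,0,0,0],[0,0,-0.005,0.0055,0,0,0],[0,0,-0.002,0.006,0,0,0],[0,0,-0.002,0.006,0,0,0],[0,0,-0.002,0.006,0,0,0],[0,0,-0.002,0.006,0,0,0],[0,0,0,0,0,0,0],[0,0,0,0,0,0,0]]'
python3 -m pendant '[[0,0,0,0.004,0,0,0],[0,0,0,0.004,0,0,0],[0,0,0,0.003,0,0,0],[0,0,0,0.002,0,0,0],[0,0,0,0.001,0,0,0],[0,0,0,0.001,0,0,0],[0,0,0,0,0,0,0],[0,0,0,0,0,0,0]]'
```

```text
time_s: 36.2
tcp_pos: [0.4763, 0.2172, 0.1039]
eef_rot: [0.371, 0.928, -0.0, 0.0]
ft_force: [1.3, 0.6, 0.9]
width: -0.001
gripper_force: 0.0
time_s: 37.2
tcp_pos: [0.4762, 0.2173, 0.0889]
eef_rot: [0.371, 0.928, -0.0, 0.0]
ft_force: [0.3, -0.9, 0.3]
width: 0.007
gripper_force: 0.0
```

```bash
python3 -m pendant '[[0,0,0,0.001,0,0,0],[0,0,0,0.001,0,0,0],[0,0,0,0.0005,0,0,0],[0,0,0,0.0005,0,0,0],[0,0,0,0,0,0,0],[0,0,0,0,0,0,0],[0,0,0,0,0,0,0],[0,0,0,0,0,0,0]]'
```

```text
time_s: 38.2
tcp_pos: [0.4764, 0.2173, 0.0881]
eef_rot: [0.372, 0.928, 0.001, 0.0]
ft_force: [-7.9, -3.2, 33.2]
width: -0.003
gripper_force: 16.6
```

It meets a hard stop at z = 0.088 with 33 N, so the lid is seated. Retracting straight up, then checking.

```bash
python3 -m pendant '[[0,0,0,-0.005,0,0,0],[0,0,0,-0.02,0,0,0],[0,0,0,-0.03,0,0,0],[0,0,0,-0.03,0,0,0],[0,0,0,-0.03,0,0,0],[0,0,0,-0.03,0,0,0],[0,0,0,-0.03,0,0,0],[0,0,0,0,0,0,0]]'
python3 - <<'E'
from h import *
e=grab('scene');t=grab('top')
h=cv2.cvtColor(e['image'],cv2.COLOR_RGB2HSV);m=(h[...,0]>45)&(h[...,0]<80)&(h[...,1]>120)
L=np.array([cl(x,y)+[0,0,.0885] for x,y in((.07,-.095),(.07,.095),(-.07,.095),(-.07,-.095))])
print('predicted closed',proj(e,L))
for c,a,mm in blobs(m,100):
    if 300<c[0]<450 and 90<c[1]<260:
        H=cv2.convexHull(np.argwhere(mm)[:,::-1].astype(np.int32)); print('green',a,cv2.approxPolyDP(H,4,True)[:,0].tolist())
g=e['image'].max(2);m=np.zeros_like(g,bool);m[215:310,270:370]=g[215:310,270:370]<50
for c,a,mm in blobs(m,30): print('bar',c,a,onz(e,c,.104))
print([c.round() for c,a,_ in blobs(blue(t),8) if 330<c[0]<500 and 190<c[1]<290])
E
```

```text
time_s: 39.2
tcp_pos: [0.4772, 0.2177, 0.2629]
eef_rot: [0.371, 0.928, 0.001, 0.001]
ft_force: [-0.0, -0.6, -0.1]
width: -0.0
gripper_force: 0.0
predicted closed [[395.5309 199.3408]
 [371.4974 152.4023]
 [317.1406 160.4677]
 [336.3376 208.9316]]
green 2777 [[395, 199], [338, 209], [319, 161], [370, 153]]
bar [301.3191 247.    ] 304 [ 0.4801 -0.0075  0.104 ]
[]
```

The green lid matches the predicted closed outline to within about 2 px. The scoop stands in its tray and no blue shows in the bin or the scoop.

```bash
python3 -c "
from workcell import r
print(r.close_job())"
```

```text
the job is handed in; nothing more can be done
None
```

The job is handed in: all six balls are in the cooler, the scoop stands released in its tray and the lid is closed, by blob and outline checks (no verdict was returned); however, I viewed 13 pictures against the limit of 10.

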